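Garlic from the back of the condiment tray

TASK

Get the garlic bulb out from behind the things on the square condiment tray: first stand the pepper mill, the salt shaker and the spice jar aside, upright on the wooden board, then set the garlic in the middle of the white saucer. Then put all three back on the tray, upright and each on the very spot where it stood before. Knock nothing over and leave the mug, the tin and the tumbler alone.

Things in the scene. Friction and masses are not known exactly. Their poses are not given: they have to be found in the camera images.
- pepper_mill: turned brown wooden pepper mill, 150 mm tall, a round foot and body of at most 58 mm diameter up to 108 mm, then a round wooden head 50 mm wide from 109 to 139 mm above its underside (fixed to the body, does not turn) with a 12 mm steel button on top; 0.13 to 0.25 kg. Origin: centre of its underside; z up. Starts on the tray
- salt_shaker: clear salt shaker with white salt and a domed steel-grey cap, 90 mm tall, body 44 mm diameter up to 74 mm, cap 34 mm wide from 66 to 90 mm above its underside; about 0.1 kg. Origin: centre of its underside; z up. Starts on the tray
- spice_jar: cylindrical glass spice jar with a dark screw cap, 104 mm tall, 42 mm diameter, cap 44 mm diameter from 83 to 103 mm above its underside; about 0.11 kg. Origin: centre of its underside; z up. Starts on the tray
- garlic: whole garlic bulb, pale, 56 mm wide and 56 mm high including its pointed tip, widest about 25 mm above its underside; about 35 g. Origin: centre of its underside; z up. Starts on the far side of the tray, in the corner that lies towards its +x +y
- tray: fixed square shallow tray of light wood, 166 x 166 mm, rim 12 mm high and 5 mm thick, inner floor 5 mm above the worktop. Origin: centre of its underside; x and y along its edges. The four things on it stand in a square of two by two, 77 mm apart centre to centre along x and y (38.5 mm from the tray's centre lines, give or take 2 mm); which of the three stands on which of the three spots changes
- board: fixed flat wooden board, 170 (its x) x 180 (its y) x 12 mm thick, top 12 mm above the worktop, the side area: room for the three things. A thing counts as on it when its centre is within 75 mm (x) and 80 mm (y) of the board's centre. Origin: centre of its underside
- saucer: fixed small round white saucer, 90 mm diameter, rim 12 mm high, its floor about 5 mm above the worktop. Origin: centre of its underside
- mug: white spotted small mug, 63 x 88 x 54 mm, standing behind the work; leave alone. Origin: centre of its underside
- tin: food tin with a label, 57 mm diameter, 72 mm tall, standing behind the work; leave alone. Origin: centre of its underside
- tumbler: clear glass tumbler, 70 mm diameter, 80 mm tall, standing behind the work; leave alone. Origin: centre of its underside

How it is judged:
On the way, in this order (a step that is already met when the one before it is completed fails the run):
1. the pepper mill, the salt shaker and the spice jar all stand upright on the wooden board, with the garlic still on the tray (x of pepper_mill in the frame of board between -0.075 and 0.075 m and y of pepper_mill in the frame of board between -0.08 and 0.08 m and z of pepper_mill in the frame of board between 0.006 and 0.017 m and angle between each of pepper_mill, salt_shaker, spice_jar's own z axis and vertical below 0.1 rad and x of salt_shaker in the frame of board between -0.075 and 0.075 m and y of salt_shaker in the frame of board between -0.08 and 0.08 m and z of salt_shaker in the frame of board between 0.006 and 0.017 m and x of spice_jar in the frame of board between -0.075 and 0.075 m and y of spice_jar in the frame of board between -0.08 and 0.08 m and z of spice_jar in the frame of board between 0.006 and 0.017 m and linear speed of each of pepper_mill, salt_shaker, spice_jar below 0.03 m/s and horizontal distance between garlic and tray below 0.1 m), for 0.2 s.
2. the garlic lies on the saucer, let go, while the three still stand on the board (x of pepper_mill in the frame of board between -0.075 and 0.075 m and y of pepper_mill in the frame of board between -0.08 and 0.08 m and z of pepper_mill in the frame of board between 0.006 and 0.017 m and angle between each of pepper_mill, salt_shaker, spice_jar's own z axis and vertical below 0.1 rad and x of salt_shaker in the frame of board between -0.075 and 0.075 m and y of salt_shaker in the frame of board between -0.08 and 0.08 m and z of salt_shaker in the frame of board between 0.006 and 0.017 m and x of spice_jar in the frame of board between -0.075 and 0.075 m and y of spice_jar in the frame of board between -0.08 and 0.08 m and z of spice_jar in the frame of board between 0.006 and 0.017 m and horizontal distance between garlic and saucer below 0.02 m and height (world z) of garlic below 0.02 m and linear speed of garlic below 0.03 m/s and contact force between the fingers and garlic below 0.1 N), for 0.2 s.
At the end, for the whole second after the job is handed in: The garlic rests in the saucer, its centre within 20 mm of the saucer's centre; the pepper mill, the salt shaker and the spice jar each stand upright (within 0.1 rad) on the tray within 15 mm of where that same thing stood at the start; everything is released and at rest (horizontal distance between garlic and saucer below 0.02 m and height (world z) of garlic below 0.02 m and linear speed of each of garlic, pepper_mill, salt_shaker, spice_jar below 0.03 m/s and contact force between the fingers and garlic below 0.1 N and distance of each of pepper_mill, salt_shaker, spice_jar from where it was at the start of the episode below 0.015 m and angle between each of pepper_mill, salt_shaker, spice_jar's own z axis and vertical below 0.1 rad); the robot touches nothing.
It fails at once if the pepper mill, the salt shaker or the spice jar is knocked over (tilted more than 0.7 rad) (angle between any of pepper_mill, salt_shaker, spice_jar's own z axis and vertical above 0.7 rad).
It fails at once if the mug, the tin or the tumbler is moved by more than 20 mm (distance of any of mug, tin, tumbler from where it was at the start of the episode above 0.02 m).
It also fails if it takes over 144 s, if anything falls off the work surface, if the arm or the gripper's body presses on something with over 40 N, if the wrist force passes 120 N, or if a joint passes its speed limit or range.

ROBOT

A 6-joint arm with a two-finger parallel gripper is mounted at the origin on a cart in front of the work surface, level with it; the furniture and walls round the work are solid. World frame = base frame: x ahead of the robot, y to its left, z up, the work surface at z = 0. Lengths are in m, angles in rad, forces in N, time in s.
With the tool pointing down it reaches from about 0.275 to 0.75 m from the base axis. Payload 10.2 kg.
Tool frame: the origin (TCP) lies between the finger pads; the fingertips stand 17 mm ahead of it and the grasp point (between the pads) lies 2 mm behind it (env.nose_length is the distance from the TCP to the fingertips, in m); z points along the fingers, y is the line along which they close (so a half turn about z gives the same grasp; the last joint's range is limited). The gripper opens to 88 mm and grips with 3 to 60 N. Pads are 18 mm wide; open, the fingers measure 123 mm over their backs; the gripper's body (75 mm by 187 mm) begins 45 mm behind the grasp point.
Start: joints at [-1.526, 0.313, 1.498, -0, 1.331, -0.223], TCP at [0.139, -0.506, 0.233] pointing down, gripper open.
Joint ranges: [-2.94, 2.94], [-0.97, 2.17], [0.19, 2.56], [-1.23, 4.37], [0.02, 3.11], [-2.88, 2.88]. Speed limits (rad/s): [2.39, 2.39, 3.01, 3.14, 3.14, 3.14].

INTERFACE

Orientations are given as [roll, pitch, yaw] about the fixed x, y, z axes, in that order (R = Rz(yaw) Ry(pitch) Rx(roll)).
In Python, from cell import state, cams, env, models gives the robot as it stands.
- The arm moves only by the tool step_arm, never from a script. Its argument "rows" is a list that holds one entry, the list of rows, each a list of 7 numbers: the shift along the tool's x, y, z in mm, then the turn, a rotation vector about the tool's x, y, z in degrees, then the opening, from 0 (shut) to 1 (fully open). A call has 1 to 10 rows; each row shifts and turns the commanded pose from where the row before left it, along the tool's axes as they then stand; what a row does not reach is not made up. A row lasts 1/12 s, in which the tool goes at most 41.7 mm and 7.16 degrees, less where a joint would pass 70% of its speed; a pose out of reach is approached as far as the arm can. A call is refused whole if a number of a shift passes 41.7 or a number of a turn 7.16, either way. A call with a gripper value outside its range is refused whole. The fingers move at their own pace and stop on an object; the grip force is fixed at half the most. Time passes only in rows, so rows that do not move let the fingers close. It gives the time, the measured TCP pose, the force, the opening and the grip force at its end, in the units of the state.
- state(): the state, without advancing time (a new reading comes with each control period).
- cams.snapshot(name): name is "scene" or "top" or "wrist"; returns the picture (480x640x3 uint8, red, green, blue); there is no depth.
- cams.camera_params(name): a dict with "intrinsics" (3x3 intrinsics, pixels), "distortion" ([k1, k2, p1, p2, k3] as OpenCV has them; the pictures are not rectified), "cam_to_world" (4x4, takes a point from camera to world coordinates); the wrist camera has in their place "T_tool_cam" (4x4, takes a point from camera to tool coordinates, whose origin is the TCP and whose axes are the flange's). Camera axes: x right, y down, z forward; pixel columns grow to the right and rows downward; lengths in m; the calibration is good to about 2 mm. A picture is of the moment at which its call begins: read the wrist's pose just before it. camera_params takes no time and is no camera call.
- env.job_done(): hands the job in; it is judged then, once.
Trained networks look in the newest picture that a camera, given by its name, has taken for a name from the list of things; names that differ only in an ending like _2 or _b are one class to them, and where a whole thing is asked for, a point or a joint stands for the part that bears it (a point fixed in the world has none). Each returns a list of dicts, best first, with "p" (0 to 1); they miss things now and then, are a little off and sometimes report something else, mostly with a low value. They report only what shows in the picture. A call takes as long as a camera call.
- models.cut_out(camera, name): "mask" (480x640 bool, what is visible of it) and "position" ([column, row] as shares, 0 to 1, of the picture: columns of its width, rows of its height, amid what is visible of it).
- models.pinpoint(camera, name): "position" ([column, row] as shares, 0 to 1, of the picture: columns of its width, rows of its height: a listed point, or the origin of a listed thing).
The state is a dict: "t": time; "joints": joint angles; "qd": joint speeds; "joint_torque": joint torques, N m; "tool_pos": TCP position; "eef_rot": TCP orientation; "wrist_force": force on the tool from outside, world axes, zero at the start; "wrist_torque": the same for the moment, N m; "finger_gap": opening from 0.0 (shut) to 1.0 (fully open); "finger_force": force on a finger pad.
Only numpy, scipy, OpenCV 4.12 (cv2) and the standard library are available. Lean on these libraries where they do the work, as an engineer would, in place of code of your own. Each camera call takes 0.05 s, during which the arm holds its last target. There are 200 camera calls.

## Working session

There is one attempt and no reset: what is moved stays moved. The work goes in short steps, Python scripts to look and compute and a tool call to move; the robot and the scene stay as the last step left them, time stands still between calls to the robot, and variables do not carry over. Pictures are saved under pics/ and viewed, at most 14 in all, crops included, and the job is handed in when it is done.

Besides the shell and the picture viewer there is one more tool, called after ">>>" as a command line: name --argument value ..., lists and objects as JSON in quotes. step_arm: Moves the arm, as the interface text tells. Its arguments: {"type":"object","properties":{"rows":{"type":"array"}},"required":["rows"]}

```bash
mkdir -p pics; cat > h.py <<'E'
import numpy as np,cv2
from cell import state,cams,env,models
from scipy.spatial.transform import Rotation as R
def ray(cam,uv):
    p=cams.camera_params(cam)
    n=cv2.undistortPoints(np.array([[uv]],float),np.array(p["intrinsics"]),np.array(p["distortion"]))[0,0]
    if "cam_to_world" in p: T=np.array(p["cam_to_world"])
    else:
        s=state();W=np.eye(4);W[:3,:3]=R.from_euler('xyz',s["eef_rot"]).as_matrix();W[:3,3]=s["tool_pos"];T=W@np.array(p["T_tool_cam"])
    return T[:3,3],T[:3,:3]@np.array([n[0],n[1],1])
def at(cam,uv,z):
    o,d=ray(cam,uv);return o+d*(z-o[2])/d[2]
Z=dict(pepper_mill=.005,salt_shaker=.005,spice_jar=.005,garlic=.005,tray=0,board=0,saucer=0,mug=0,tin=0,tumbler=0)
def shot(cam,fn=None):
    im=cams.snapshot(cam)
    if fn: cv2.imwrite(fn,im[...,::-1])
    return im
E
cat > a.py <<'E'
from h import *
print(state())
for c in("top","scene"):
    shot(c,f"pics/{c}0.png"); print(c,np.array(cams.camera_params(c)["cam_to_world"]).round(3).tolist())
    for n,z in Z.items():
        for d in models.pinpoint(c,n)[:2]:
            uv=np.array(d["position"])*[640,480]; print(n,round(d["p"],2),uv.round(),at(c,uv,z).round(4))
E
python3 a.py
```

```text
{'t': 0.0, 'joints': array([-1.52637126e+00,  3.13461504e-01,  1.49843632e+00, -1.57686593e-05,
        1.33099889e+00, -2.23386063e-01]), 'qd': array([ 0.00223038, -0.00010034, -0.00066953,  0.00014583, -0.00037334,
       -0.00093904]), 'joint_torque': array([-2.28749423e-04, -4.02210009e+01, -2.52273005e+01,  6.94850832e-02,
        3.52485082e-02, -6.95441486e-05]), 'tool_pos': array([ 0.13890605, -0.50602678,  0.23275548]), 'eef_rot': array([-3.14031761e+00, -2.73958819e-04,  2.67814705e-01]), 'wrist_force': array([-0.40164623,  0.69432271,  1.00648144]), 'wrist_torque': array([0.03079204, 0.00761582, 0.02572637]), 'finger_force': 0.0, 'finger_gap': 1.001195488498117}
top [[-0.016, -0.986, 0.166, 0.389], [-1.0, 0.017, -0.0, -0.119], [-0.003, -0.166, -0.986, 1.104], [0.0, 0.0, 0.0, 1.0]]
pepper_mill 0.6 [378. 291.] [ 0.4621 -0.2431  0.005 ]
salt_shaker 0.76 [419. 306.] [ 0.4318 -0.3201  0.005 ]
spice_jar 0.67 [389. 255.] [ 0.5315 -0.268   0.005 ]
garlic 0.97 [424. 268.] [ 0.5046 -0.3344  0.005 ]
garlic 0.68 [218. 279.] [0.4913 0.0655 0.005 ]
tray 0.8 [397. 283.] [ 0.4772 -0.2817 
[... 365 characters left out ...]
04, -0.904, -0.428, 0.529], [0.0, 0.0, 0.0, 1.0]]
pepper_mill 0.77 [289. 306.] [ 0.4611 -0.2447  0.005 ]
pepper_mill 0.34 [313. 321.] [ 0.4786 -0.305   0.005 ]
salt_shaker 0.76 [291. 333.] [ 0.4322 -0.3195  0.005 ]
spice_jar 0.64 [331. 301.] [ 0.5335 -0.2645  0.005 ]
garlic 0.93 [341. 327.] [ 0.5102 -0.3406  0.005 ]
tray 0.85 [315. 320.] [ 0.4857 -0.2959  0.    ]
board 0.67 [237. 239.] [0.4775 0.06   0.    ]
saucer 0.82 [269. 266.] [ 0.4907 -0.0878  0.    ]
saucer 0.49 [386. 251.] [ 0.7305 -0.1342  0.    ]
mug 0.15 [286. 305.] [ 0.4616 -0.2335  0.    ]
tin 0.95 [348. 227.] [0.7211 0.0057 0.    ]
tin 0.24 [388. 255.] [ 0.7239 -0.1525  0.    ]
tumbler 0.67 [417. 282.] [ 0.7121 -0.2695  0.    ]
```

View pics/top0.png

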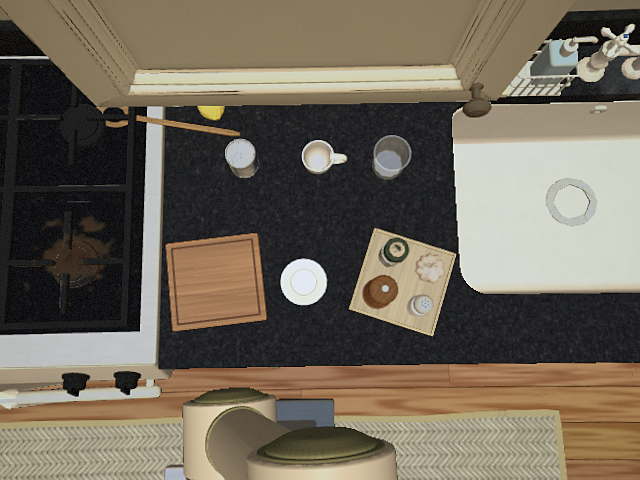

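View pics/scene0.png

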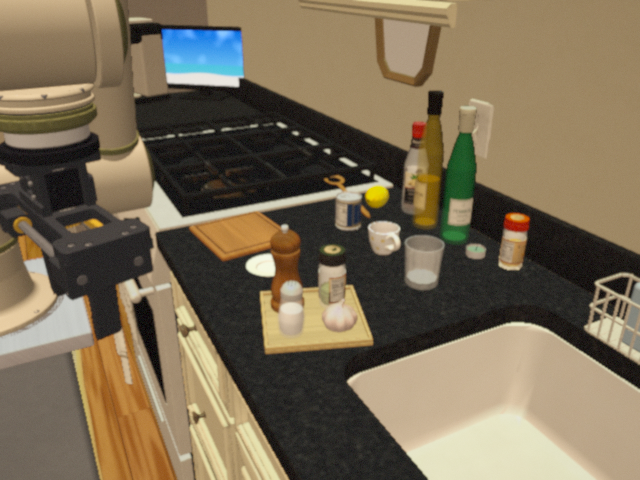

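The top view shows the tray (corners about (377,229), (455,253), (434,334), (350,309)) with the mill, jar and salt near (380,290), (395,250) and (420,305), and the garlic at (430,267). The board is at (215,282) and the saucer at (303,282). The mill stands diagonally opposite the garlic.

```bash
cat > b.py <<'E'
from h import *
im=shot("top")
def rect(n,z):
    m=models.cut_out("top",n)[0]["mask"].astype(np.uint8)
    c=max(cv2.findContours(m,0,cv2.CHAIN_APPROX_NONE)[0],key=cv2.contourArea)[:,0]
    w=np.array([at("top",p,z)[:2] for p in c.astype(float)],np.float32)
    r=cv2.minAreaRect(w*1000);return r
for n,z in(("tray",.012),("board",.012),("saucer",.012)): print(n,rect(n,z))
for n,h in(("pepper_mill",.129),("salt_shaker",.09),("spice_jar",.108),("garlic",.03)):
    d=models.cut_out("top",n)[0];print(n,round(d["p"],2),rect(n,h))
c=np.array([at("top",p,.012)[:2] for p in [(377,229),(455,253),(434,334),(350,309)]]);print("tray corners",c.round(3),c.mean(0))
c=np.array([at("top",p,.012)[:2] for p in [(166,243),(258,233),(267,320),(173,330)]]);print("board corners",c.round(3),c.mean(0))
# wrist cam
print(np.array(cams.camera_params("wrist")["T_tool_cam"]).round(3).tolist())
E
python3 b.py
```

```text
tray ((480.1697998046875, -289.8746643066406), (167.58018493652344, 164.76226806640625), 71.67769622802734)
board ((486.21002197265625, 69.523193359375), (170.18487548828125, 181.1039276123047), 5.996647834777832)
saucer ((482.685791015625, -98.229736328125), (86.65592956542969, 86.57152557373047), 89.0418472290039)
pepper_mill 0.83 ((454.3166198730469, -231.19158935546875), (49.54336166381836, 63.791526794433594), 39.581298828125)
salt_shaker 0.57 ((429.19573974609375, -306.29534912109375), (44.62357711791992, 38.594886779785156), 89.19143676757812)
spice_jar 0.61 ((494.7349548339844, -324.19610595703125), (48.694114685058594, 50.29235076904297), 38.98295974731445)
garlic 0.64 ((502.7664489746094, -339.4772644042969), (54.772132873535156, 53.271610260009766), 89.09259033203125)
tray corners [[ 0.583 -0.245]
 [ 0.533 -0.394]
 [ 0.38  -0.345]
 [ 0.428 -0.188]] [ 0.48087477 -0.29304876]
board corners [[ 0.562  0.166]
 [ 0.579 -0.013]
 [ 0.41  -0.03 ]
 [ 0.395  0.148]] [0.48647121 0.06775214]
[[0.0, -0.947, -0.32, 0.083], [1.0, 0.0, 0.0, 0.001], [-0.0, -0.32, 0.947, -0.149], [0.0, 0.0, 0.0, 1.0]]
```

```bash
cat > go.py <<'E'
# usage: go.py X Y Z(mm) [yaw_deg]: turn needed and shift in tool axes after turn
import sys
from h import *
a=list(map(float,sys.argv[1:]));s=state();rot=R.from_euler('xyz',s["eef_rot"])
yaw=np.degrees(s["eef_rot"][2]); ny=a[3] if len(a)>3 else yaw
M=(R.from_euler('z',ny-yaw,degrees=True)*rot).as_matrix()
d=M.T@(np.array(a[:3])-1000*s["tool_pos"])
print("t",s["t"],"pos",s["tool_pos"].round(4),"yaw",yaw.round(2),"gap",round(s["finger_gap"],3),"F",s["wrist_force"].round(1))
print("turn z",round(yaw-ny,2),"shift",d.round(1),"rows>=",round(np.linalg.norm(d)/38,1))
E
python3 go.py 458 -242 233 -18.3
```

```text
t 1.7 pos [ 0.1389 -0.5063  0.2333] yaw 15.34 gap 1.003 F [ 0.1 -0.5  1.1]
turn z 33.64 shift [ 2.200e+02 -3.511e+02  3.000e-01] rows>= 10.9
```

>>> step_arm --rows '[[[0, 0, 0, 0, 0, 6.73, 1], [0, 0, 0, 0, 0, 6.73, 1], [0, 0, 0, 0, 0, 6.73, 1], [0, 0, 0, 0, 0, 6.73, 1], [0, 0, 0, 0, 0, 6.72, 1], [15.7, -25.1, 0, 0, 0, 0, 1], [15.7, -25.1, 0, 0, 0, 0, 1], [15.7, -25.1, 0, 0, 0, 0, 1], [15.7, -25.1, 0, 0, 0, 0, 1], [15.7, -25.1, 0, 0, 0, 0, 1]]]'

```text
t: 2.53
tool_pos: [0.2537, -0.4108, 0.2334]
eef_rot: [3.141, -0.0, -0.32]
wrist_force: [0.2, -0.4, -0.2]
finger_gap: 1.002
finger_force: 0.0
```

>>> step_arm --rows '[[[15.7, -25.1, 0, 0, 0, 0, 1], [15.7, -25.1, 0, 0, 0, 0, 1], [15.7, -25.1, 0, 0, 0, 0, 1], [15.7, -25.1, 0, 0, 0, 0, 1], [15.7, -25.1, 0, 0, 0, 0, 1], [15.7, -25.1, 0, 0, 0, 0, 1], [15.7, -25.1, 0, 0, 0, 0, 1], [15.7, -25.1, 0, 0, 0, 0, 1], [15.7, -25.1, 0, 0, 0, 0, 1], [0, 0, 0, 0, 0, 0, 1]]]'

```text
t: 3.37
tool_pos: [0.4605, -0.2388, 0.2333]
eef_rot: [-3.141, -0.001, -0.315]
wrist_force: [0.8, 0.3, 0.2]
finger_gap: 0.997
finger_force: 0.0
```

```bash
python3 go.py 458 -242 127 -18.3; python3 - <<'E'
from h import *
shot("wrist","pics/w1.png")
for n in("pepper_mill","salt_shaker","spice_jar","garlic"):
    for d in models.pinpoint("wrist",n)[:1]:
        uv=np.array(d["position"])*[640,480]; print(n,round(d["p"],2),uv.round(),at("wrist",uv,.005).round(4))
E
```

```text
t 3.3667 pos [ 0.4605 -0.2388  0.2333] yaw -18.08 gap 0.997 F [0.8 0.3 0.2]
turn z 0.22 shift [ -1.4   3.9 106.3] rows>= 2.8
pepper_mill 0.59 [329. 196.] [ 0.4546 -0.2463  0.005 ]
salt_shaker 0.95 [402. 196.] [ 0.432  -0.3167  0.005 ]
spice_jar 0.93 [328. 117.] [ 0.526  -0.2702  0.005 ]
garlic 0.9 [413. 119.] [ 0.4995 -0.3455  0.005 ]
```

View pics/w1.png

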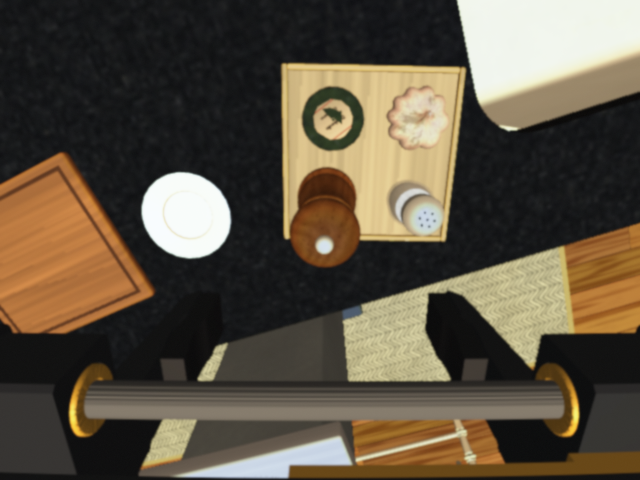

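The wrist view shows the mill's steel button at (325,245), the jar cap at (333,118), the salt cap at (427,217) and the garlic at (418,118). I'll check the axes from these tops.

```bash
python3 - <<'E'
from h import *
for n,uv,z in(("mill",(325,245),.155),("jar",(333,118),.109),("salt",(427,218),.095),("garlic",(418,118),.035)): print(n,at("wrist",uv,z).round(4))
E
```

```text
mill [ 0.4576 -0.2442  0.155 ]
jar [ 0.5274 -0.2731  0.109 ]
salt [ 0.433  -0.3199  0.095 ]
garlic [ 0.5019 -0.3442  0.035 ]
```

>>> step_arm --rows '[[[-1.7, 6, 10, 0, 0, 0, 1], [0, 0, 24, 0, 0, 0, 1], [0, 0, 24, 0, 0, 0, 1], [0, 0, 24, 0, 0, 0, 1], [0, 0, 24, 0, 0, 0, 1], [0, 0, 0, 0, 0, 0, 1], [0, 0, 0, 0, 0, 0, 0], [0, 0, 0, 0, 0, 0, 0], [0, 0, 0, 0, 0, 0, 0], [0, 0, 0, 0, 0, 0, 0]]]'

```text
t: 4.45
tool_pos: [0.4548, -0.2473, 0.1286]
eef_rot: [3.141, -0.002, -0.319]
wrist_force: [0.4, -0.6, 1.2]
finger_gap: 0.72
finger_force: 0.0
```

>>> step_arm --rows '[[[0, 0, 0, 0, 0, 0, 0], [0, 0, 0, 0, 0, 0, 0], [0, 0, 0, 0, 0, 0, 0], [0, 0, 0, 0, 0, 0, 0]]]'

```text
t: 4.78
tool_pos: [0.4546, -0.2468, 0.1278]
eef_rot: [-3.142, -0.001, -0.319]
wrist_force: [-0.0, 2.0, 4.7]
finger_gap: 0.463
finger_force: 26.1
```

>>> step_arm --rows '[[[0, 0, -4, 0, 0, 0, 0], [0, 0, -8, 0, 0, 0, 0], [0, 0, -8, 0, 0, 0, 0], [0, 0, 0, 0, 0, 0, 0]]]'

```text
t: 5.12
tool_pos: [0.4549, -0.2474, 0.1491]
eef_rot: [3.14, -0.002, -0.319]
wrist_force: [-0.1, -0.4, -1.1]
finger_gap: 0.462
finger_force: 24.1
```

```bash
python3 go.py 438 64 250 6; python3 - <<'E'
from h import *
a=shot("wrist")[150:480,100:540];b=shot("scene")[190:370,200:420]
b=cv2.resize(b,None,fx=330/180,fy=330/180);cv2.imwrite("pics/p3.png",np.hstack([a,b])[...,::-1][:,:800])
E
```

```text
t 5.1167 pos [ 0.4549 -0.2474  0.1491] yaw -18.3 gap 0.462 F [-0.1 -0.4 -1.1]
turn z -24.3 shift [  15.9 -311.3 -101.2] rows>= 8.6
```

View pics/p3.png

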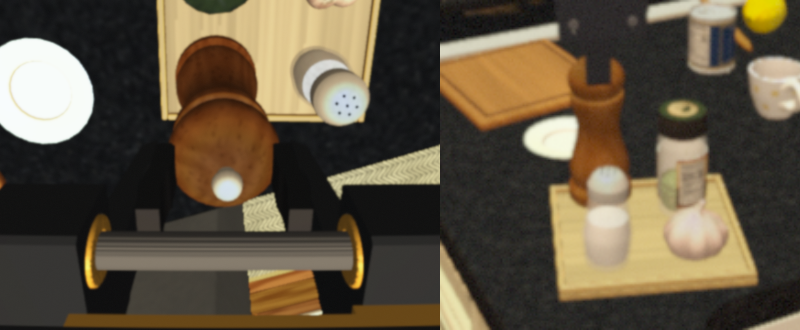

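The mill is lifted and upright, with its button at about (328,336) in the wrist image. I'll check its offset in the hand.

```bash
python3 - <<'E'
from h import *
s=state();w=at("wrist",(328,336),.176);print(w,R.from_euler('xyz',s["eef_rot"]).inv().apply(w-s["tool_pos"]))
E
```

```text
[ 0.45782914 -0.25054318  0.176     ] [ 0.00432435  0.00238695 -0.02836531]
```

>>> step_arm --rows '[[[0, 0, -20, 0, 0, 0, 0], [0, 0, -20, 0, 0, -4.86, 0], [0, 0, -20, 0, 0, -4.86, 0], [0, 0, -20, 0, 0, -4.86, 0], [0, 0, 0, 0, 0, -4.86, 0], [0, 0, 0, 0, 0, -4.86, 0], [1, -20, 0, 0, 0, 0, 0], [1.6, -31, 0, 0, 0, 0, 0], [1.6, -31, 0, 0, 0, 0, 0], [1.6, -31, 0, 0, 0, 0, 0]]]'

```text
t: 6.05
tool_pos: [0.448, -0.1327, 0.2272]
eef_rot: [-3.142, 0.0, 0.104]
wrist_force: [-0.6, 0.3, 0.4]
finger_gap: -0.0
finger_force: 0.0
```

>>> step_arm --rows '[[[1.6, -31, 0, 0, 0, 0, 0], [1.6, -31, 0, 0, 0, 0, 0], [1.6, -31, 0, 0, 0, 0, 0], [1.6, -31, 0, 0, 0, 0, 0], [1.6, -31, 0, 0, 0, 0, 0], [1.6, -25, 0, 0, 0, 0, 0], [1, -18, 0, 0, 0, 0, 0], [0, 0, 0, 0, 0, 0, 0], [0, 0, 0, 0, 0, 0, 0]]]'

```text
t: 6.8
tool_pos: [0.4381, 0.0644, 0.2273]
eef_rot: [3.141, 0.0, 0.107]
wrist_force: [-1.0, 0.1, 0.5]
finger_gap: 0.005
finger_force: 0.0
```

```bash
python3 go.py 435 64 136 6
```

```text
t 6.8 pos [0.4381 0.0644 0.2273] yaw 6.1 gap 0.005 F [-1.   0.1  0.5]
turn z 0.1 shift [-3.2  0.1 91.3] rows>= 2.4
```

The grip was lost on the way, so I'll look for the mill.

```bash
python3 - <<'E'
from h import *
shot("scene","pics/s4.png");shot("top")
for c in("scene","top"):
  for n in("pepper_mill","salt_shaker","spice_jar","garlic"):
    for d in models.pinpoint(c,n)[:1]:
        uv=np.array(d["position"])*[640,480]; print(c,n,round(d["p"],2),uv.round(),at(c,uv,.005).round(4))
E
```

```text
scene pepper_mill 0.69 [286. 308.] [ 0.4545 -0.2499  0.005 ]
scene salt_shaker 0.78 [289. 335.] [ 0.4271 -0.3223  0.005 ]
scene spice_jar 0.76 [332. 302.] [ 0.5332 -0.2667  0.005 ]
scene garlic 0.89 [338. 329.] [ 0.5039 -0.3415  0.005 ]
top pepper_mill 0.65 [375. 295.] [ 0.4555 -0.2373  0.005 ]
top salt_shaker 0.81 [415. 307.] [ 0.4298 -0.3122  0.005 ]
top spice_jar 0.6 [389. 257.] [ 0.528 -0.268  0.005]
top garlic 0.57 [426. 268.] [ 0.5062 -0.3383  0.005 ]
```

View pics/s4.png

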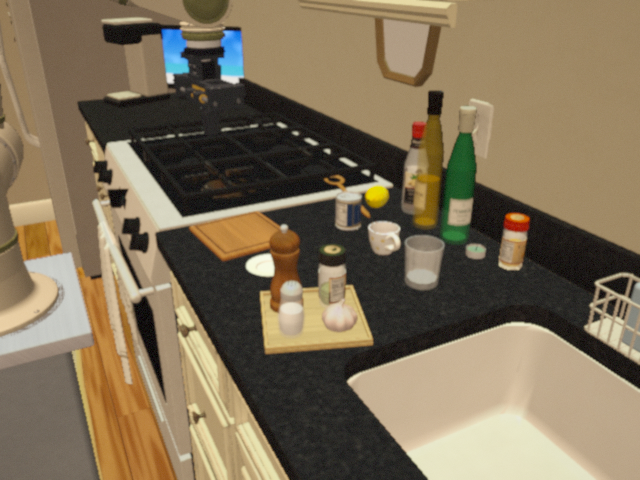

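The mill slipped out but stands upright on its spot. I'll look closely at its profile before gripping lower.

```bash
python3 - <<'E'
from h import *
a=cv2.imread("pics/s4.png")[215:320,240:365];cv2.imwrite("pics/z5.png",cv2.resize(a,None,fx=5,fy=5,interpolation=cv2.INTER_CUBIC))
m=models.cut_out("scene","pepper_mill")[0]["mask"]
for y in range(222,318,3):
    x=np.flatnonzero(m[y]); print(y,(x.min(),x.max(),x.size) if x.size else None,end="; ")
p=cams.camera_params("scene");T=np.linalg.inv(np.array(p["cam_to_world"]))
for h in range(0,151,15):
    q=T@np.array([.456,-.246,.005+h/1000,1]);u=cv2.projectPoints(q[None,:3],np.zeros(3),np.zeros(3),np.array(p["intrinsics"]),np.array(p["distortion"]))[0].ravel();print("\n",h,u.round(1),"px/mm",(p["intrinsics"][0][0]/q[2]/1000).round(3),end="")
E
```

```text
222 None; 225 None; 228 (np.int64(282), np.int64(287), 6); 231 (np.int64(280), np.int64(293), 14); 234 (np.int64(275), np.int64(296), 22); 237 (np.int64(271), np.int64(298), 28); 240 (np.int64(270), np.int64(299), 30); 243 (np.int64(269), np.int64(299), 31); 246 (np.int64(270), np.int64(298), 29); 249 (np.int64(271), np.int64(299), 29); 252 (np.int64(271), np.int64(299), 29); 255 (np.int64(271), np.int64(299), 29); 258 (np.int64(272), np.int64(298), 27); 261 (np.int64(273), np.int64(297), 25); 264 (np.int64(274), np.int64(296), 23); 267 (np.int64(274), np.int64(296), 23); 270 (np.int64(274), np.int64(296), 23); 273 (np.int64(274), np.int64(297), 24); 276 (np.int64(273), np.int64(298), 26); 279 (np.int64(272), np.int64(299), 28); 282 (np.int64(271), np.int64(299), 19); 285 (np.int64(271), np.int64(282), 12); 288 (np.int64(270), np.int64(280), 11); 291 (np.int64(270), np.int64(280), 11); 294 (np.int64(271), np.int64(280), 10); 297 (np.int64(271), np.int64(280), 10); 300 (np.int64(270), np.int64(280), 11); 303 (np.int64(270), np.int64(279), 10); 306 (np.int64(270), np.int64(278), 9); 309 (np.int64(272), np.int64(277), 6); 312 None; 315 None; 
 0 [286.1 307.2] px/mm 0.586
 15 [285.9 299.6] px/mm 0.59
 30 [285.7 292. ] px/mm 0.594
 45 [285.5 284.2] px/mm 0.598
 60 [285.2 276.4] px/mm 0.602
 75 [285.  268.4] px/mm 0.606
 90 [284.8 260.4] px/mm 0.611
 105 [284.5 252.2] px/mm 0.615
 120 [284.3 243.9] px/mm 0.619
 135 [284.  235.5] px/mm 0.623
 150 [283.8 227. ] px/mm 0.628
```

View pics/z5.png

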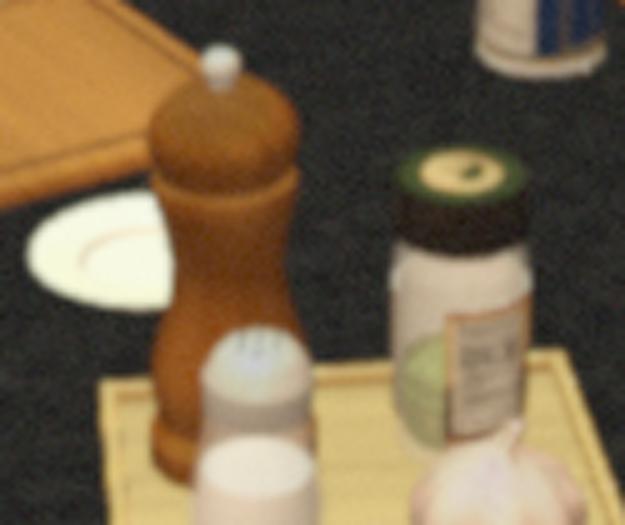

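The mill has a collar at about 105 mm, its head's widest part near 120 mm, and a waist at 75 mm. My pads sat on the upper dome. I'll go back above it, measure at rest, and grip at about 113 mm, where the pads span both collar and head.

```bash
python3 go.py 456 -246 227 -18.3
```

```text
t 7.35 pos [0.4382 0.064  0.2273] yaw 5.99 gap 0.004 F [ 0.8  0.6 -0. ]
turn z 24.29 shift [114.2 288.7   0.3] rows>= 8.2
```

>>> step_arm --rows '[[[0, 0, 0, 0, 0, 6.08, 1], [0, 0, 0, 0, 0, 6.07, 1], [0, 0, 0, 0, 0, 6.07, 1], [0, 0, 0, 0, 0, 6.07, 1], [11.4, 28.9, 0, 0, 0, 0, 1], [11.4, 28.9, 0, 0, 0, 0, 1], [11.4, 28.9, 0, 0, 0, 0, 1], [11.4, 28.9, 0, 0, 0, 0, 1], [11.4, 28.9, 0, 0, 0, 0, 1], [11.4, 28.9, 0, 0, 0, 0, 1]]]'

```text
t: 8.18
tool_pos: [0.4486, -0.1235, 0.2274]
eef_rot: [-3.142, -0.0, -0.319]
wrist_force: [0.2, 0.0, 0.2]
finger_gap: 0.739
finger_force: 0.0
```

>>> step_arm --rows '[[[11.4, 28.9, 0, 0, 0, 0, 1], [11.4, 28.9, 0, 0, 0, 0, 1], [11.4, 28.9, 0, 0, 0, 0, 1], [11.4, 28.9, 0, 0, 0, 0, 1], [0, 0, 0, 0, 0, 0, 1], [0, 0, 0, 0, 0, 0, 1], [0, 0, 0, 0, 0, 0, 1]]]'

```text
t: 8.77
tool_pos: [0.4557, -0.2455, 0.2272]
eef_rot: [-3.141, 0.0, -0.319]
wrist_force: [-0.0, -0.2, -0.3]
finger_gap: 1.0
finger_force: 0.0
```

```bash
python3 go.py 456 -246 117 -18.3; python3 - <<'E'
from h import *
im=shot("wrist","pics/w6.png")
p=cams.camera_params("wrist");T=np.linalg.inv(np.array(p["T_tool_cam"]))
for q in([0,0,0],[0,0,.017],[0,.044,.017],[0,-.044,.017]):
    c=(T@np.array([*q,1]))[:3];print(q,cv2.projectPoints(c[None],np.zeros(3),np.zeros(3),np.array(p["intrinsics"]),np.array(p["distortion"]))[0].ravel().round())
# bright button blob
g=im[200:300,280:380].astype(int);ys,xs=np.where((g.min(2)>150));
if len(xs): uv=(xs.mean()+280,ys.mean()+200);print("button",uv,len(xs),at("wrist",uv,.152))
E
```

```text
t 8.7667 pos [ 0.4557 -0.2455  0.2272] yaw -18.29 gap 1.0 F [-0.  -0.2 -0.3]
turn z 0.01 shift [  0.5   0.4 110.2] rows>= 2.9
[0, 0, 0] [322. 308.]
[0, 0, 0.017] [322. 290.]
[0, 0.044, 0.017] [414. 290.]
[0, -0.044, 0.017] [230. 290.]
button (np.float64(333.17701863354034), np.float64(234.83540372670808)) 322 [ 0.46186611 -0.25410051  0.152     ]
```

View pics/w6.png

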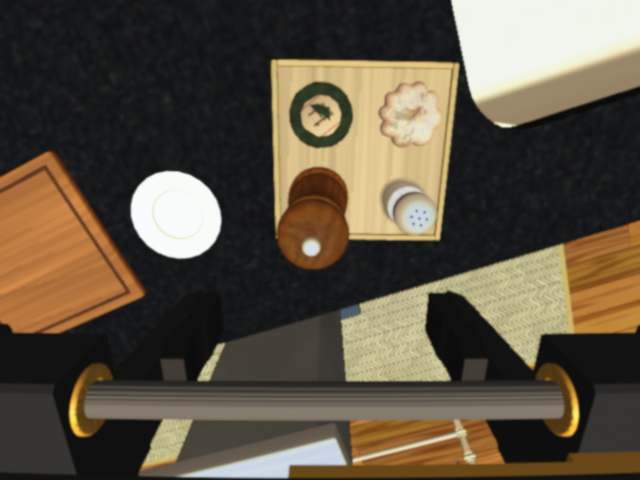

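The wrist view shows the mill's button at (312,247), with tray corners at (272,60), (459,64) and (440,240). The jar cap is at (321,114), the salt cap at (415,215) and the garlic at (411,114).

```bash
python3 - <<'E'
from h import *
for n,uv,z in(("mill",(312,247),.154),("jar",(321,114),.109),("salt",(417,216),.094),("garlic",(411,114),.035)): print(n,at("wrist",uv,z).round(4))
c=np.array([at("wrist",p,.012)[:2] for p in [(272,60),(459,64),(440,240)]]);print(c,(c[0]+c[2])/2)
for d in models.pinpoint("wrist","pepper_mill")[:1]:
    uv=np.array(d["position"])*[640,480];print(uv,at("wrist",uv,.005))
E
```

```text
mill [ 0.4591 -0.2394  0.154 ]
jar [ 0.5311 -0.2688  0.109 ]
salt [ 0.4375 -0.3148  0.094 ]
garlic [ 0.5063 -0.3406  0.035 ]
[[ 0.58601822 -0.24130591]
 [ 0.53220732 -0.39585686]
 [ 0.37757326 -0.34332116]] [ 0.48179574 -0.29231353]
[318.08  197.184] [ 0.45607872 -0.24001454  0.005     ]
```

>>> step_arm --rows '[[[1.1, -5.6, 10, 0, 0, 0, 1], [0, 0, 25, 0, 0, 0, 1], [0, 0, 25, 0, 0, 0, 1], [0, 0, 25, 0, 0, 0, 1], [0, 0, 15, 0, 0, 0, 1], [0, 0, 10, 0, 0, 0, 1], [0, 0, 0, 0, 0, 0, 1], [0, 0, 0, 0, 0, 0, 0.7], [0, 0, 0, 0, 0, 0, 0], [0, 0, 0, 0, 0, 0, 0]]]'

```text
t: 9.7
tool_pos: [0.459, -0.2412, 0.1184]
eef_rot: [3.141, -0.002, -0.319]
wrist_force: [-0.1, -0.9, -0.9]
finger_gap: 0.794
finger_force: 0.0
```

>>> step_arm --rows '[[[0, 0, 0, 0, 0, 0, 0], [0, 0, 0, 0, 0, 0, 0], [0, 0, 0, 0, 0, 0, 0], [0, 0, 0, 0, 0, 0, 0], [0, 0, 0, 0, 0, 0, 0]]]'

```text
t: 10.12
tool_pos: [0.4587, -0.241, 0.1176]
eef_rot: [-3.142, -0.0, -0.319]
wrist_force: [0.2, 1.3, 3.2]
finger_gap: 0.533
finger_force: 30.0
```

>>> step_arm --rows '[[[0, 0, -3, 0, 0, 0, 0], [0, 0, -5, 0, 0, 0, 0], [0, 0, -6, 0, 0, 0, 0], [0, 0, -6, 0, 0, 0, 0], [0, 0, 0, 0, 0, 0, 0], [0, 0, 0, 0, 0, 0, 0], [0, 0, 0, 0, 0, 0, 0]]]'

```text
t: 10.7
tool_pos: [0.4585, -0.241, 0.1372]
eef_rot: [-3.142, 0.0, -0.319]
wrist_force: [-0.6, 0.4, -1.9]
finger_gap: 0.534
finger_force: 30.0
```

```bash
python3 - <<'E'
from h import *
print(state()["wrist_force"],state()["finger_gap"])
a=shot("wrist")[150:480,100:540];b=shot("scene")[190:370,200:420]
b=cv2.resize(b,None,fx=330/180,fy=330/180);cv2.imwrite("pics/p7.png",np.hstack([a,b])[...,::-1][:,:800])
E
```

```text
[-0.56601131  0.37252406 -1.91098656] 0.533864917072394
```

View pics/p7.png

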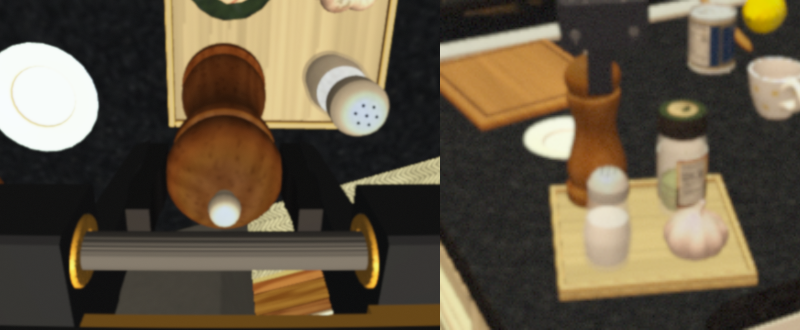

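The mill hangs upright in the grip: full 30 N, and the wrist carries its weight. I'll carry it gently.

>>> step_arm --rows '[[[0, 0, -8, 0, 0, 0, 0], [0, 0, -12, 0, 0, 0, 0], [0, 0, -12, 0, 0, 0, 0], [0, 0, -8, 0, 0, -4, 0], [0, 0, 0, 0, 0, -5, 0], [0, 0, 0, 0, 0, -5, 0], [0, 0, 0, 0, 0, -5, 0], [0, 0, 0, 0, 0, -5.3, 0], [0, 0, 0, 0, 0, 0, 0]]]'

```text
t: 11.55
tool_pos: [0.4586, -0.241, 0.1777]
eef_rot: [3.141, -0.0, 0.108]
wrist_force: [-0.3, -0.1, -1.6]
finger_gap: 0.534
finger_force: 30.0
```

```bash
python3 go.py 436 64 177 6
```

```text
t 11.55 pos [ 0.4586 -0.241   0.1777] yaw 6.2 gap 0.534 F [-0.3 -0.1 -1.6]
turn z 0.2 shift [   9.4 -305.7    0.7] rows>= 8.0
```

>>> step_arm --rows '[[[0.3, -10, 0, 0, 0, 0, 0], [0.6, -18, 0, 0, 0, 0, 0], [0.8, -25, 0, 0, 0, 0, 0], [0.8, -25, 0, 0, 0, 0, 0], [0.8, -25, 0, 0, 0, 0, 0], [0.8, -25, 0, 0, 0, 0, 0], [0.8, -25, 0, 0, 0, 0, 0], [0.8, -25, 0, 0, 0, 0, 0], [0.8, -25, 0, 0, 0, 0, 0], [0.8, -25, 0, 0, 0, 0, 0]]]'

```text
t: 12.38
tool_pos: [0.4413, -0.0118, 0.1776]
eef_rot: [-3.142, -0.0, 0.102]
wrist_force: [0.6, -0.2, -2.3]
finger_gap: 0.536
finger_force: 30.0
```

>>> step_arm --rows '[[[0.8, -25, 0, 0, 0, 0, 0], [0.8, -25, 0, 0, 0, 0, 0], [0.5, -18, 0, 0, 0, 0, 0], [0.3, -9.7, 0, 0, 0, 0, 0], [0, 0, 0, 0, 0, 0, 0], [0, 0, 0, 0, 0, 0, 0]]]'

```text
t: 12.88
tool_pos: [0.4361, 0.0639, 0.1774]
eef_rot: [3.141, -0.0, 0.105]
wrist_force: [-0.2, -1.7, -2.4]
finger_gap: 0.528
finger_force: 30.0
```

```bash
python3 go.py 436 64 126 6
```

```text
t 12.8833 pos [0.4361 0.0639 0.1774] yaw 6.0 gap 0.528 F [-0.2 -1.7 -2.4]
turn z -0.0 shift [-0.1 -0.1 51.4] rows>= 1.4
```

>>> step_arm --rows '[[[0, 0, 15, 0, 0, 0, 0], [0, 0, 15, 0, 0, 0, 0], [0, 0, 13, 0, 0, 0, 0], [0, 0, 6, 0, 0, 0, 0], [0, 0, 2.5, 0, 0, 0, 0], [0, 0, 1, 0, 0, 0, 0], [0, 0, 0, 0, 0, 0, 0], [0, 0, 0, 0, 0, 0, 0]]]'

```text
t: 13.55
tool_pos: [0.4366, 0.0638, 0.1254]
eef_rot: [3.141, -0.001, 0.105]
wrist_force: [0.3, 1.4, -1.9]
finger_gap: 0.534
finger_force: 30.0
```

Not touching yet, so I'll go 1 mm lower, release and rise.

>>> step_arm --rows '[[[0, 0, 1, 0, 0, 0, 0], [0, 0, 0, 0, 0, 0, 0.6], [0, 0, 0, 0, 0, 0, 0.7], [0, 0, 0, 0, 0, 0, 0.9], [0, 0, 0, 0, 0, 0, 1], [0, 0, 0, 0, 0, 0, 1], [0, 0, -10, 0, 0, 0, 1], [0, 0, -30, 0, 0, 0, 1], [0, 0, -30, 0, 0, 0, 1], [0, 0, -30, 0, 0, 0, 1]]]'

```text
t: 14.38
tool_pos: [0.4358, 0.0641, 0.2251]
eef_rot: [-3.141, 0.001, 0.105]
wrist_force: [-0.3, 0.0, 0.3]
finger_gap: 1.0
finger_force: 0.0
```

```bash
python3 go.py 530 -268 224 -18.3
```

```text
t 14.3833 pos [0.4358 0.0641 0.2251] yaw 6.02 gap 1.0 F [-0.3  0.   0.3]
turn z 24.32 shift [193.7 285.7   0.9] rows>= 9.1
```

>>> step_arm --rows '[[[0, 0, 0, 0, 0, 6.08, 1], [0, 0, 0, 0, 0, 6.08, 1], [0, 0, 0, 0, 0, 6.08, 1], [0, 0, 0, 0, 0, 6.08, 1], [19.4, 28.6, 0, 0, 0, 0, 1], [19.4, 28.6, 0, 0, 0, 0, 1], [19.4, 28.6, 0, 0, 0, 0, 1], [19.4, 28.6, 0, 0, 0, 0, 1], [19.4, 28.6, 0, 0, 0, 0, 1], [19.4, 28.6, 0, 0, 0, 0, 1]]]'

```text
t: 15.22
tool_pos: [0.4929, -0.1372, 0.2238]
eef_rot: [3.142, -0.0, -0.32]
wrist_force: [-0.5, 0.3, 0.4]
finger_gap: 1.003
finger_force: 0.0
```

>>> step_arm --rows '[[[19.4, 28.6, 0, 0, 0, 0, 1], [19.4, 28.6, 0, 0, 0, 0, 1], [19.4, 28.6, 0, 0, 0, 0, 1], [19.4, 28.6, 0, 0, 0, 0, 1], [0, 0, 0, 0, 0, 0, 1], [0, 0, 0, 0, 0, 0, 1], [0, 0, 0, 0, 0, 0, 1]]]'

```text
t: 15.8
tool_pos: [0.5304, -0.2678, 0.2236]
eef_rot: [-3.141, 0.001, -0.319]
wrist_force: [0.1, 0.2, -0.9]
finger_gap: 0.999
finger_force: 0.0
```

```bash
python3 go.py 530 -268 85 -18.3;python3 - <<'E'
from h import *
shot("wrist","pics/w8.png"); 
for n,z in(("salt_shaker",.005),("spice_jar",.005),("garlic",.005)):
    for d in models.pinpoint("wrist",n)[:1]:
        uv=np.array(d["position"])*[640,480]; print(n,round(d["p"],2),uv.round(),at("wrist",uv,z).round(4))
    m=models.cut_out("wrist",n)[0];print(np.array(m["position"])*[640,480])
shot("scene")
for d in models.pinpoint("scene","pepper_mill")[:1]: print(d["p"],at("scene",np.array(d["position"])*[640,480],.012))
E
```

```text
t 15.8 pos [ 0.5304 -0.2678  0.2236] yaw -18.3 gap 0.999 F [ 0.1  0.2 -0.9]
turn z 0.0 shift [ -0.2   0.3 138.6] rows>= 3.6
salt_shaker 0.74 [395. 269.] [ 0.4342 -0.3149  0.005 ]
[401.408 284.304]
spice_jar 0.9 [321. 198.] [ 0.53   -0.2657  0.005 ]
[321.984 216.288]
garlic 0.88 [404. 199.] [ 0.504  -0.3424  0.005 ]
[409.216 204.72 ]
0.68 [ 0.42803387 -0.32730769  0.012     ]
```

View pics/w8.png

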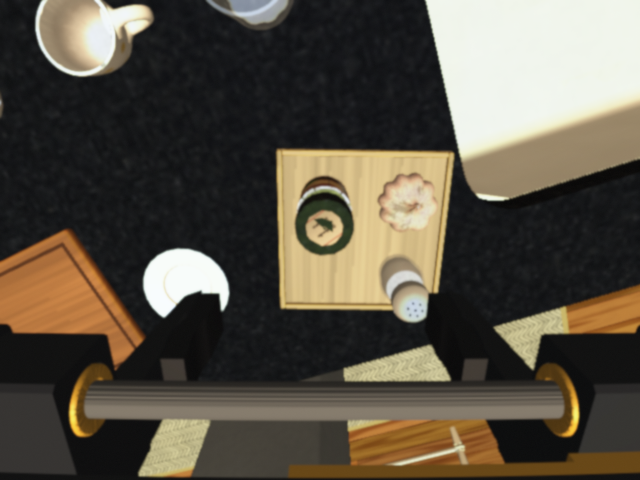

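The jar cap at (325,226) is centred between the fingers, with its foot measured at (0.530,-0.266). I'll descend and grip the cap.

>>> step_arm --rows '[[[0, -1, 20, 0, 0, 0, 1], [0, 0, 30, 0, 0, 0, 1], [0, 0, 30, 0, 0, 0, 1], [0, 0, 25, 0, 0, 0, 1], [0, 0, 15, 0, 0, 0, 1], [0, 0, 10.5, 0, 0, 0, 1], [0, 0, 0, 0, 0, 0, 1], [0, 0, 0, 0, 0, 0, 0.7], [0, 0, 0, 0, 0, 0, 0], [0, 0, 0, 0, 0, 0, 0]]]'

```text
t: 17.08
tool_pos: [0.5314, -0.2679, 0.0946]
eef_rot: [3.141, -0.002, -0.319]
wrist_force: [0.1, -0.5, 0.1]
finger_gap: 0.796
finger_force: 0.0
```

>>> step_arm --rows '[[[0, 0, 0, 0, 0, 0, 0], [0, 0, 0, 0, 0, 0, 0], [0, 0, 0, 0, 0, 0, 0], [0, 0, 0, 0, 0, 0, 0], [0, 0, 0, 0, 0, 0, 0], [0, 0, 0, 0, 0, 0, 0]]]'

```text
t: 17.58
tool_pos: [0.5309, -0.2676, 0.0935]
eef_rot: [3.141, -0.0, -0.32]
wrist_force: [-0.4, -0.3, 1.2]
finger_gap: 0.482
finger_force: 30.0
```

>>> step_arm --rows '[[[0, 0, -3, 0, 0, 0, 0], [0, 0, -6, 0, 0, 0, 0], [0, 0, -6, 0, 0, 0, 0], [0, 0, -5, 0, 0, 0, 0], [0, 0, 0, 0, 0, 0, 0], [0, 0, 0, 0, 0, 0, 0]]]'

```text
t: 18.08
tool_pos: [0.531, -0.2675, 0.1137]
eef_rot: [3.141, -0.001, -0.319]
wrist_force: [-0.1, -0.1, -1.3]
finger_gap: 0.481
finger_force: 30.0
```

>>> step_arm --rows '[[[0, 0, -12, 0, 0, 0, 0], [0, 0, -18, 0, 0, 0, 0], [0, 0, -18, 0, 0, -4, 0], [0, 0, -12, 0, 0, -5, 0], [0, 0, 0, 0, 0, -5, 0], [0, 0, 0, 0, 0, -5, 0], [0, 0, 0, 0, 0, -5.3, 0], [0, 0, 0, 0, 0, 0, 0]]]'

```text
t: 18.75
tool_pos: [0.5307, -0.2674, 0.173]
eef_rot: [-3.141, 0.0, 0.108]
wrist_force: [0.1, -0.5, -1.7]
finger_gap: 0.483
finger_force: 30.0
```

```bash
python3 go.py 526 118 174 6
```

```text
t 18.75 pos [ 0.5307 -0.2674  0.173 ] yaw 6.18 gap 0.483 F [ 0.1 -0.5 -1.7]
turn z 0.18 shift [  35.6 -383.8   -0.8] rows>= 10.1
```

>>> step_arm --rows '[[[1, -10, 0, 0, 0, 0, 0], [1.2, -20, 0, 0, 0, 0, 0], [2.6, -27, 0, 0, 0, 0, 0], [2.6, -27, 0, 0, 0, 0, 0], [2.6, -27, 0, 0, 0, 0, 0], [2.6, -27, 0, 0, 0, 0, 0], [2.6, -27, 0, 0, 0, 0, 0], [2.6, -27, 0, 0, 0, 0, 0], [2.6, -27, 0, 0, 0, 0, 0], [2.6, -27, 0, 0, 0, 0, 0]]]'

```text
t: 19.58
tool_pos: [0.5275, -0.0185, 0.1733]
eef_rot: [-3.141, 0.0, 0.102]
wrist_force: [0.2, 0.0, -0.9]
finger_gap: 0.483
finger_force: 30.0
```

>>> step_arm --rows '[[[2.6, -27, 0, 0, 0, 0, 0], [2.6, -27, 0, 0, 0, 0, 0], [2.6, -27, 0, 0, 0, 0, 0], [2.6, -27, 0, 0, 0, 0, 0], [1.2, -20, 0, 0, 0, 0, 0], [1, -10, 0, 0, 0, 0, 0], [0, 0, 0, 0, 0, 0, 0], [0, 0, 0, 0, 0, 0, 0]]]'

```text
t: 20.25
tool_pos: [0.526, 0.118, 0.1732]
eef_rot: [3.141, 0.0, 0.104]
wrist_force: [0.9, -0.2, -1.5]
finger_gap: 0.479
finger_force: 30.0
```

```bash
python3 go.py 526 118 101 6;python3 - <<'E'
from h import *
shot("scene","pics/s9.png");shot("top")
for c in("scene","top"):
  for n in("pepper_mill","garlic"):
    for d in models.pinpoint(c,n)[:1]: print(c,n,d["p"],at(c,np.array(d["position"])*[640,480],.012))
E
```

```text
t 20.25 pos [0.526  0.118  0.1732] yaw 5.97 gap 0.479 F [ 0.9 -0.2 -1.5]
turn z -0.03 shift [ 0.  -0.1 72.2] rows>= 1.9
scene pepper_mill 0.78 [0.43851504 0.05268997 0.012     ]
scene garlic 0.95 [ 0.50216008 -0.34402017  0.012     ]
top pepper_mill 0.77 [0.43657424 0.06394017 0.012     ]
top garlic 0.82 [ 0.5059947  -0.33615715  0.012     ]
```

View pics/s9.png

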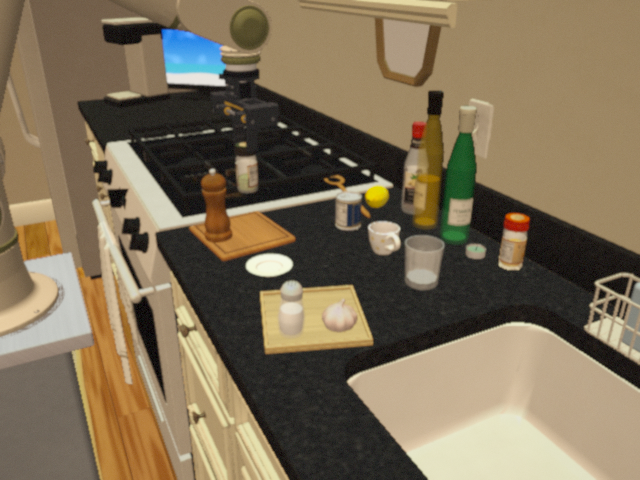

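The mill stands upright on the board at (216,210), and the jar hangs upright above the board. I'll lower the jar.

>>> step_arm --rows '[[[0, 0, 15, 0, 0, 0, 0], [0, 0, 20, 0, 0, 0, 0], [0, 0, 18, 0, 0, 0, 0], [0, 0, 11, 0, 0, 0, 0], [0, 0, 5, 0, 0, 0, 0], [0, 0, 2, 0, 0, 0, 0], [0, 0, 1, 0, 0, 0, 0], [0, 0, 0, 0, 0, 0, 0]]]'

```text
t: 21.22
tool_pos: [0.5266, 0.1181, 0.102]
eef_rot: [3.141, -0.001, 0.105]
wrist_force: [0.1, -0.9, -0.4]
finger_gap: 0.482
finger_force: 30.0
```

>>> step_arm --rows '[[[0, 0, 1, 0, 0, 0, 0], [0, 0, 0, 0, 0, 0, 0.6], [0, 0, 0, 0, 0, 0, 0.7], [0, 0, 0, 0, 0, 0, 0.9], [0, 0, 0, 0, 0, 0, 1], [0, 0, 0, 0, 0, 0, 1], [0, 0, -10, 0, 0, 0, 1], [0, 0, -30, 0, 0, 0, 1], [0, 0, -40, 0, 0, 0, 1], [0, 0, -40, 0, 0, 0, 1]]]'

```text
t: 22.05
tool_pos: [0.5256, 0.1181, 0.2223]
eef_rot: [-3.141, 0.001, 0.105]
wrist_force: [0.9, -0.6, 0.9]
finger_gap: 1.0
finger_force: 0.0
```

```bash
python3 go.py 433.5 -316.5 220 -18.3
```

```text
t 22.05 pos [0.5256 0.1181 0.2223] yaw 5.99 gap 1.0 F [ 0.9 -0.6  0.9]
turn z 24.29 shift [ 49.  441.5   2.2] rows>= 11.7
```

>>> step_arm --rows '[[[0, 0, 0, 0, 0, 6.08, 1], [0, 0, 0, 0, 0, 6.07, 1], [0, 0, 0, 0, 0, 6.07, 1], [0, 0, 0, 0, 0, 6.07, 1], [3.8, 34, 0, 0, 0, 0, 1], [3.8, 34, 0, 0, 0, 0, 1], [3.8, 34, 0, 0, 0, 0, 1], [3.8, 34, 0, 0, 0, 0, 1], [3.8, 34, 0, 0, 0, 0, 1], [3.8, 34, 0, 0, 0, 0, 1]]]'

```text
t: 22.88
tool_pos: [0.4832, -0.0842, 0.2213]
eef_rot: [3.142, -0.001, -0.319]
wrist_force: [1.4, 0.7, -0.1]
finger_gap: 0.997
finger_force: 0.0
```

>>> step_arm --rows '[[[3.8, 34, 0, 0, 0, 0, 1], [3.8, 34, 0, 0, 0, 0, 1], [3.8, 34, 0, 0, 0, 0, 1], [3.8, 34, 0, 0, 0, 0, 1], [3.8, 34, 0, 0, 0, 0, 1], [3.8, 34, 0, 0, 0, 0, 1], [3.8, 34, 0, 0, 0, 0, 1], [0, 0, 0, 0, 0, 0, 1], [0, 0, 0, 0, 0, 0, 1], [0, 0, 0, 0, 0, 0, 1]]]'

```text
t: 23.72
tool_pos: [0.4344, -0.3165, 0.2207]
eef_rot: [-3.141, -0.0, -0.319]
wrist_force: [-0.4, 0.9, 0.2]
finger_gap: 0.996
finger_force: 0.0
```

```bash
python3 go.py 433.5 -317.5 68 -18.3;python3 - <<'E'
from h import *
shot("wrist","pics/w10.png"); 
for n,z in(("salt_shaker",.005),("garlic",.005)):
    for d in models.pinpoint("wrist",n)[:1]:
        uv=np.array(d["position"])*[640,480]; print(n,round(d["p"],2),uv.round(),at("wrist",uv,z).round(4))
E
```

```text
t 23.7167 pos [ 0.4344 -0.3165  0.2207] yaw -18.3 gap 0.996 F [-0.4  0.9  0.2]
turn z 0.0 shift [ -0.6   1.2 152.7] rows>= 4.0
salt_shaker 0.87 [320. 198.] [ 0.4347 -0.3126  0.005 ]
garlic 0.8 [326. 123.] [ 0.5001 -0.3407  0.005 ]
```

View pics/w10.png

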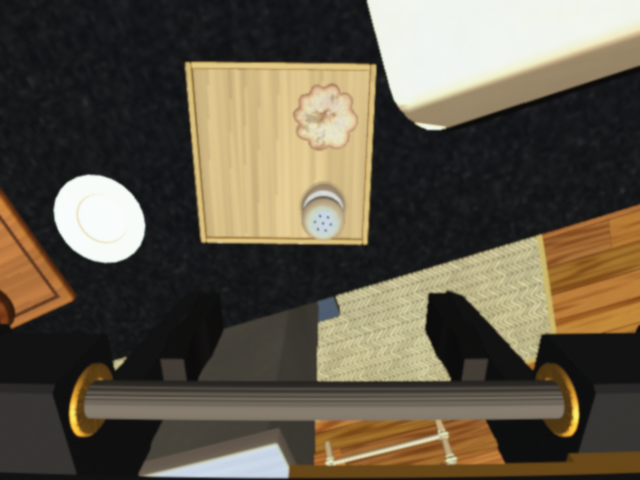

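The salt cap at (324,218) is centred between the fingers and nothing is nearby. I'll descend and grip the body.

>>> step_arm --rows '[[[0, 0, 20, 0, 0, 0, 1], [0, 0, 35, 0, 0, 0, 1], [0, 0, 35, 0, 0, 0, 1], [0, 0, 30, 0, 0, 0, 1], [0, 0, 20, 0, 0, 0, 1], [0, 0, 11.5, 0, 0, 0, 1], [0, 0, 0, 0, 0, 0, 1], [0, 0, 0, 0, 0, 0, 0.7], [0, 0, 0, 0, 0, 0, 0], [0, 0, 0, 0, 0, 0, 0]]]'

```text
t: 24.7
tool_pos: [0.4348, -0.3173, 0.0701]
eef_rot: [3.14, -0.002, -0.319]
wrist_force: [-0.8, -0.1, -0.1]
finger_gap: 0.796
finger_force: 0.0
```

>>> step_arm --rows '[[[0, 0, 0, 0, 0, 0, 0], [0, 0, 0, 0, 0, 0, 0], [0, 0, 0, 0, 0, 0, 0], [0, 0, 0, 0, 0, 0, 0], [0, 0, 0, 0, 0, 0, 0], [0, 0, 0, 0, 0, 0, 0]]]'

```text
t: 25.2
tool_pos: [0.4343, -0.317, 0.0689]
eef_rot: [-3.142, -0.0, -0.319]
wrist_force: [0.3, 1.3, -0.4]
finger_gap: 0.371
finger_force: 30.0
```

>>> step_arm --rows '[[[0, 0, -3, 0, 0, 0, 0], [0, 0, -6, 0, 0, 0, 0], [0, 0, -6, 0, 0, 0, 0], [0, 0, -5, 0, 0, 0, 0], [0, 0, 0, 0, 0, 0, 0], [0, 0, 0, 0, 0, 0, 0]]]'

```text
t: 25.7
tool_pos: [0.4344, -0.3172, 0.0892]
eef_rot: [3.141, -0.001, -0.319]
wrist_force: [0.3, -0.2, -1.0]
finger_gap: 0.369
finger_force: 30.0
```

>>> step_arm --rows '[[[0, 0, -15, 0, 0, 0, 0], [0, 0, -20, 0, 0, 0, 0], [0, 0, -20, 0, 0, -4, 0], [0, 0, -15, 0, 0, -5, 0], [0, 0, 0, 0, 0, -5, 0], [0, 0, 0, 0, 0, -5, 0], [0, 0, 0, 0, 0, -5.3, 0], [0, 0, 0, 0, 0, 0, 0]]]'

```text
t: 26.37
tool_pos: [0.4342, -0.3169, 0.1586]
eef_rot: [-3.141, 0.0, 0.108]
wrist_force: [0.2, 0.2, -1.4]
finger_gap: 0.363
finger_force: 30.0
```

```bash
python3 go.py 535 28 160 6
```

```text
t 26.3667 pos [ 0.4342 -0.3169  0.1586] yaw 6.19 gap 0.363 F [ 0.2  0.2 -1.4]
turn z 0.19 shift [ 136.3 -332.5   -1.3] rows>= 9.5
```

>>> step_arm --rows '[[[5.5, -13.9, 0, 0, 0, 0, 0], [11.4, -27.7, 0, 0, 0, 0, 0], [11.4, -27.7, 0, 0, 0, 0, 0], [11.4, -27.7, 0, 0, 0, 0, 0], [11.4, -27.7, 0, 0, 0, 0, 0], [11.4, -27.7, 0, 0, 0, 0, 0], [11.4, -27.7, 0, 0, 0, 0, 0], [11.4, -27.7, 0, 0, 0, 0, 0], [11.4, -27.7, 0, 0, 0, 0, 0], [11.4, -27.7, 0, 0, 0, 0, 0]]]'

```text
t: 27.2
tool_pos: [0.5142, -0.0415, 0.1588]
eef_rot: [-3.141, 0.0, 0.102]
wrist_force: [-0.3, -0.6, -0.6]
finger_gap: 0.364
finger_force: 30.0
```

>>> step_arm --rows '[[[11.4, -27.7, 0, 0, 0, 0, 0], [11.4, -27.7, 0, 0, 0, 0, 0], [5.5, -13.9, 0, 0, 0, 0, 0], [0, 0, 0, 0, 0, 0, 0], [0, 0, 0, 0, 0, 0, 0], [0, 0, 0, 0, 0, 0, 0]]]'

```text
t: 27.7
tool_pos: [0.5348, 0.0276, 0.1587]
eef_rot: [3.142, 0.0, 0.103]
wrist_force: [0.2, 0.2, -1.5]
finger_gap: 0.362
finger_force: 30.0
```

```bash
python3 go.py 535 28 77 6
```

```text
t 27.7 pos [0.5348 0.0276 0.1587] yaw 5.92 gap 0.362 F [ 0.2  0.2 -1.5]
turn z -0.08 shift [ 0.3 -0.4 81.7] rows>= 2.1
```

>>> step_arm --rows '[[[0, 0, 20, 0, 0, 0, 0], [0, 0, 25, 0, 0, 0, 0], [0, 0, 20, 0, 0, 0, 0], [0, 0, 9, 0, 0, 0, 0], [0, 0, 3, 0, 0, 0, 0], [0, 0, 2, 0, 0, 0, 0], [0, 0, 0, 0, 0, 0, 0], [0, 0, 0, 0, 0, 0, 0]]]'

```text
t: 28.37
tool_pos: [0.5357, 0.0277, 0.0808]
eef_rot: [3.141, -0.002, 0.104]
wrist_force: [0.9, -0.5, -1.0]
finger_gap: 0.369
finger_force: 30.0
```

>>> step_arm --rows '[[[0, 0, 1, 0, 0, 0, 0], [0, 0, 1, 0, 0, 0, 0], [0, 0, 0, 0, 0, 0, 0], [0, 0, 0, 0, 0, 0, 0]]]'

```text
t: 28.7
tool_pos: [0.5352, 0.0279, 0.078]
eef_rot: [3.142, -0.0, 0.105]
wrist_force: [-0.3, 0.1, -0.6]
finger_gap: 0.363
finger_force: 30.0
```

Just 2 mm to go; then release and rise.

>>> step_arm --rows '[[[0, 0, 1, 0, 0, 0, 0], [0, 0, 0.8, 0, 0, 0, 0], [0, 0, 0, 0, 0, 0, 0], [0, 0, 0, 0, 0, 0, 0.45], [0, 0, 0, 0, 0, 0, 0.6], [0, 0, 0, 0, 0, 0, 0.8], [0, 0, 0, 0, 0, 0, 1], [0, 0, 0, 0, 0, 0, 1], [0, 0, -10, 0, 0, 0, 1], [0, 0, -30, 0, 0, 0, 1]]]'

```text
t: 29.53
tool_pos: [0.5333, 0.0281, 0.1139]
eef_rot: [-3.14, 0.007, 0.105]
wrist_force: [-0.1, 0.1, 0.1]
finger_gap: 0.87
finger_force: 0.0
```

>>> step_arm --rows '[[[0, 0, -40, 0, 0, 0, 1], [0, 0, -40, 0, 0, 0, 1], [0, 0, -20, 0, 0, 0, 1]]]'

```text
t: 29.78
tool_pos: [0.5361, 0.0278, 0.2216]
eef_rot: [3.14, -0.006, 0.105]
wrist_force: [0.4, -0.7, 0.8]
finger_gap: 0.999
finger_force: 0.0
```

```bash
python3 go.py 504.5 -341 215 -18.3; python3 - <<'E'
from h import *
b=shot("scene")[130:280,130:330];cv2.imwrite("pics/s11.png",cv2.resize(b,None,fx=4,fy=4)[...,::-1])
E
```

```text
t 29.7833 pos [0.5361 0.0278 0.2216] yaw 6.01 gap 0.999 F [ 0.4 -0.7  0.8]
turn z 24.31 shift [ 85.7 360.1   7.8] rows>= 9.7
```

View pics/s11.png

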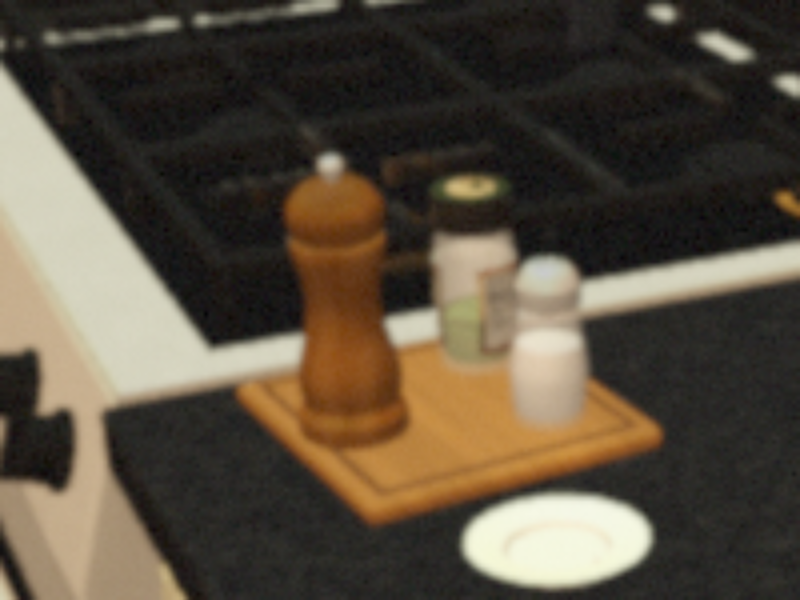

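All three stand upright on the board: mill at (350,330), jar at (472,270) and salt at (548,340) in the crop. Next is the garlic.

>>> step_arm --rows '[[[0, 0, 0, 0, 0, 6.08, 1], [0, 0, 0, 0, 0, 6.08, 1], [0, 0, 0, 0, 0, 6.08, 1], [0, 0, 0, 0, 0, 6.07, 1], [7.8, 32.7, 0, 0, 0, 0, 1], [7.8, 32.7, 0, 0, 0, 0, 1], [7.8, 32.7, 0, 0, 0, 0, 1], [7.8, 32.7, 0, 0, 0, 0, 1], [7.8, 32.7, 0, 0, 0, 0, 1], [7.8, 32.7, 0, 0, 0, 0, 1]]]'

```text
t: 30.67
tool_pos: [0.5175, -0.1746, 0.2166]
eef_rot: [3.142, -0.0, -0.319]
wrist_force: [1.1, 0.1, 0.5]
finger_gap: 0.999
finger_force: 0.0
```

>>> step_arm --rows '[[[7.8, 32.7, 0, 0, 0, 0, 1], [7.8, 32.7, 0, 0, 0, 0, 1], [7.8, 32.7, 0, 0, 0, 0, 1], [7.8, 32.7, 0, 0, 0, 0, 1], [7.8, 32.7, 0, 0, 0, 0, 1], [0, 0, 30, 0, 0, 0, 1], [0, 0, 30, 0, 0, 0, 1], [0, 0, 0, 0, 0, 0, 1], [0, 0, 0, 0, 0, 0, 1]]]'

```text
t: 31.42
tool_pos: [0.5033, -0.3402, 0.1559]
eef_rot: [-3.141, 0.002, -0.319]
wrist_force: [-0.3, -0.2, 0.4]
finger_gap: 1.0
finger_force: 0.0
```

```bash
python3 - <<'E'
from h import *
shot("wrist")
for n,z in(("garlic",.005),("tray",0),("saucer",0)):
    for d in models.pinpoint("wrist",n)[:1]:
        uv=np.array(d["position"])*[640,480]; print(n,round(d["p"],2),uv.round(),at("wrist",uv,z).round(4))
d=models.cut_out("wrist","garlic")[0]["mask"];m=cv2.moments(d.astype(np.uint8),True);uv=(m["m10"]/m["m00"],m["m01"]/m["m00"]);print(uv,at("wrist",uv,.03))
E
python3 go.py 504.5 -341 32 -18.3
```

```text
garlic 0.61 [325. 214.] [ 0.5045 -0.3433  0.005 ]
tray 0.68 [278. 255.] [ 0.4811 -0.2927  0.    ]
saucer 0.94 [ 81. 311.] [ 0.4859 -0.1024  0.    ]
(323.8093525179856, 219.65416238437822) [ 0.50715023 -0.34273769  0.03      ]
t 31.6667 pos [ 0.5043 -0.3407  0.1579] yaw -18.28 gap 0.999 F [-0.3 -0.4  0.3]
turn z 0.02 shift [ -0.    0.  125.9] rows>= 3.3
```

>>> step_arm --rows '[[[1, 1.3, 20, 0, 0, 0, 1], [0, 0, 30, 0, 0, 0, 1], [0, 0, 30, 0, 0, 0, 1], [0, 0, 25, 0, 0, 0, 1], [0, 0, 12, 0, 0, 0, 1], [0, 0, 6, 0, 0, 0, 1], [0, 0, 3, 0, 0, 0, 1], [0, 0, 0, 0, 0, 0, 1], [0, 0, 0, 0, 0, 0, 0.75], [0, 0, 0, 0, 0, 0, 0]]]'

```text
t: 32.5
tool_pos: [0.5047, -0.3426, 0.0314]
eef_rot: [3.141, -0.002, -0.319]
wrist_force: [-0.4, -0.1, -0.1]
finger_gap: 0.872
finger_force: 0.0
```

>>> step_arm --rows '[[[0, 0, 0, 0, 0, 0, 0], [0, 0, 0, 0, 0, 0, 0], [0, 0, 0, 0, 0, 0, 0], [0, 0, 0, 0, 0, 0, 0], [0, 0, 0, 0, 0, 0, 0], [0, 0, 0, 0, 0, 0, 0]]]'

```text
t: 33.0
tool_pos: [0.5043, -0.3421, 0.0305]
eef_rot: [3.142, -0.0, -0.319]
wrist_force: [-1.1, 1.7, 5.3]
finger_gap: 0.49
finger_force: 24.1
```

>>> step_arm --rows '[[[0, 0, -5, 0, 0, 0, 0], [0, 0, -10, 0, 0, 0, 0], [0, 0, -15, 0, 0, 0, 0], [0, 0, -15, 0, 0, 0, 0], [0, 0, -5, 0, 0, 0, 0], [0, 0, 0, 0, 0, 0, 0], [0, 0, 0, 0, 0, 0, 0]]]'

```text
t: 33.58
tool_pos: [0.5041, -0.3419, 0.0798]
eef_rot: [-3.141, 0.0, -0.319]
wrist_force: [-0.2, -0.2, -0.0]
finger_gap: 0.003
finger_force: 0.0
```

```bash
python3 - <<'E'
from h import *
shot("top");shot("wrist")
for d in models.pinpoint("top","saucer")[:1]:print(at("top",np.array(d["position"])*[640,480],0))
m=models.cut_out("wrist","garlic");print(m[0]["p"],np.array(m[0]["position"])*[640,480])
E
python3 go.py 483 -99 82
```

```text
[ 0.48379598 -0.10015602  0.        ]
0.66 [322.624 259.296]
t 33.7833 pos [ 0.5039 -0.3418  0.0792] yaw -18.31 gap 0.001 F [-0.3  0.4 -0.1]
turn z 0.0 shift [ -96.1 -224.    -2.5] rows>= 6.4
```

The garlic slipped out downward because the pads closed above its widest part. The tray rim stops me going lower there, so I'll push it along the tray away from the rim with one finger and grip it lower. First I'll check where it is.

>>> step_arm --rows '[[[0, 0, -20, 0, 0, 0, 1], [0, 0, -30, 0, 0, 0, 1], [0, 0, -30, 0, 0, 0, 1], [0, 0, 0, 0, 0, 0, 1], [0, 0, 0, 0, 0, 0, 1]]]'

```text
t: 34.2
tool_pos: [0.5045, -0.3424, 0.161]
eef_rot: [3.141, -0.002, -0.32]
wrist_force: [-0.3, 0.3, -0.9]
finger_gap: 0.362
finger_force: 0.0
```

```bash
cat > g.py <<'E'
from h import *
s=state();print(s["tool_pos"].round(4))
for c in("wrist","top","scene"):
    shot(c)
    for d in models.pinpoint(c,"garlic")[:1]:print(c,round(d["p"],2),at(c,np.array(d["position"])*[640,480],.005).round(4))
    for d in models.cut_out(c,"garlic")[:1]:
        x,y,w,h=cv2.boundingRect(d["mask"].astype(np.uint8));print("  bbox",x,y,w,h,"centre@.03",at(c,(x+w/2,y+h/2),.03).round(4))
E
python3 g.py
```

```text
[ 0.5045 -0.3424  0.161 ]
wrist 0.69 [ 0.5013 -0.341   0.005 ]
  bbox 287 185 72 71 centre@.03 [ 0.5055 -0.3423  0.03  ]
top 0.72 [0.4364 0.0597 0.005 ]
scene 0.84 [ 0.5039 -0.3381  0.005 ]
  bbox 322 300 36 34 centre@.03 [ 0.5044 -0.3472  0.03  ]
```

>>> step_arm --rows '[[[0, 0, 30, 0, 0, 0, 1], [0, 0, 35, 0, 0, 0, 1], [0, 0, 35, 0, 0, 0, 1], [0, 0, 20, 0, 0, 0, 1], [0, 0, 8, 0, 0, 0, 1], [0, 0, 0, 0, 0, 0, 1], [0, -6, 0, 0, 0, 0, 1], [0, -6, 0, 0, 0, 0, 1], [0, -4, 0, 0, 0, 0, 1], [0, -4, 0, 0, 0, 0, 1]]]'

```text
t: 35.48
tool_pos: [0.5112, -0.3228, 0.0333]
eef_rot: [3.141, -0.002, -0.319]
wrist_force: [-0.4, -0.5, 0.2]
finger_gap: 1.0
finger_force: 0.0
```

>>> step_arm --rows '[[[0, -3, 0, 0, 0, 0, 1], [0, -3, 0, 0, 0, 0, 1], [0, -3, 0, 0, 0, 0, 1], [0, -3, 0, 0, 0, 0, 1], [0, -3, 0, 0, 0, 0, 1], [0, -3, 0, 0, 0, 0, 1], [0, -3, 0, 0, 0, 0, 1], [0, -3, 0, 0, 0, 0, 1], [0, -2, 0, 0, 0, 0, 1], [0, 0, 0, 0, 0, 0, 1]]]'

```text
t: 36.32
tool_pos: [0.5189, -0.2982, 0.0323]
eef_rot: [3.141, -0.0, -0.319]
wrist_force: [-0.6, -1.9, 5.0]
finger_gap: 1.002
finger_force: 2.0
```

>>> step_arm --rows '[[[0, 8, 0, 0, 0, 0, 1], [0, 8, 0, 0, 0, 0, 1], [0, 0, -20, 0, 0, 0, 1], [0, 0, -40, 0, 0, 0, 1], [0, 0, -40, 0, 0, 0, 1], [0, 0, 0, 0, 0, 0, 1], [0, 0, 0, 0, 0, 0, 1]]]'

```text
t: 36.9
tool_pos: [0.5139, -0.3146, 0.1335]
eef_rot: [3.141, -0.003, -0.32]
wrist_force: [0.1, 0.4, -0.3]
finger_gap: 1.001
finger_force: 0.0
```

```bash
python3 g.py; python3 go.py 512 -314 24
```

```text
[ 0.5139 -0.3146  0.1335]
wrist 0.87 [ 0.5106 -0.3193  0.005 ]
  bbox 292 192 79 77 centre@.03 [ 0.5139 -0.32    0.03  ]
  bbox 302 140 45 34 centre@.03 [ 0.7246 -0.145   0.03  ]
scene 0.59 [ 0.5196 -0.3168  0.005 ]
  bbox 321 292 35 33 centre@.03 [ 0.5143 -0.3244  0.03  ]
t 37.35 pos [ 0.5135 -0.3135  0.1314] yaw -18.3 gap 0.999 F [-0.2  0.1  0.1]
turn z 0.0 shift [ -1.1   1.  107.4] rows>= 2.8
```

>>> step_arm --rows '[[[1, 5.5, 20, 0, 0, 0, 0.84], [0, 0, 25, 0, 0, 0, 0.84], [0, 0, 25, 0, 0, 0, 0.84], [0, 0, 20, 0, 0, 0, 0.84], [0, 0, 10, 0, 0, 0, 0.84], [0, 0, 5, 0, 0, 0, 0.84], [0, 0, 1.5, 0, 0, 0, 0.84], [0, 0, 0, 0, 0, 0, 0.84], [0, 0, 0, 0, 0, 0, 0.5], [0, 0, 0, 0, 0, 0, 0]]]'

```text
t: 38.18
tool_pos: [0.5133, -0.3195, 0.0266]
eef_rot: [3.141, -0.002, -0.319]
wrist_force: [-0.5, 0.4, 0.4]
finger_gap: 0.716
finger_force: 0.0
```

>>> step_arm --rows '[[[0, 0, 0, 0, 0, 0, 0], [0, 0, 0, 0, 0, 0, 0], [0, 0, 0, 0, 0, 0, 0], [0, 0, 0, 0, 0, 0, 0], [0, 0, 0, 0, 0, 0, 0], [0, 0, 0, 0, 0, 0, 0]]]'

```text
t: 38.68
tool_pos: [0.5132, -0.3194, 0.0272]
eef_rot: [3.141, -0.001, -0.319]
wrist_force: [-1.9, 1.4, 10.7]
finger_gap: 0.545
finger_force: 26.6
```

>>> step_arm --rows '[[[0, 0, 0, 0, 0, 0, 0.75], [0, 0, 0, 0, 0, 0, 0.84], [0, 0, 0, 0, 0, 0, 0.84], [0, 0, 0, 0, 0, 0, 0.84], [0, 0, 1.5, 0, 0, 0, 0.84], [0, 0, 0, 0, 0, 0, 0.84], [0, 0, 0, 0, 0, 0, 0.84], [0, 0, 0, 0, 0, 0, 0.84]]]'

```text
t: 39.35
tool_pos: [0.5128, -0.3191, 0.0239]
eef_rot: [-3.142, 0.0, -0.32]
wrist_force: [0.1, 0.2, -0.2]
finger_gap: 0.838
finger_force: 0.0
```

>>> step_arm --rows '[[[0, 0, 1.2, 0, 0, 0, 0.84], [0, 0, 0, 0, 0, 0, 0.7], [0, 0, 0, 0, 0, 0, 0], [0, 0, 0, 0, 0, 0, 0], [0, 0, 0, 0, 0, 0, 0], [0, 0, 0, 0, 0, 0, 0], [0, 0, 0, 0, 0, 0, 0], [0, 0, 0, 0, 0, 0, 0], [0, 0, 0, 0, 0, 0, 0], [0, 0, 0, 0, 0, 0, 0]]]'

```text
t: 40.18
tool_pos: [0.5128, -0.3191, 0.0228]
eef_rot: [-3.142, -0.0, -0.32]
wrist_force: [-0.1, -0.1, -1.0]
finger_gap: 0.579
finger_force: 29.9
```

Gap now 51 mm with no upward reaction, so the pads are at the widest part. I'll lift.

>>> step_arm --rows '[[[0, 0, -3, 0, 0, 0, 0], [0, 0, -6, 0, 0, 0, 0], [0, 0, -10, 0, 0, 0, 0], [0, 0, -12, 0, 0, 0, 0], [0, 0, -12, 0, 0, 0, 0], [0, 0, -7, 0, 0, 0, 0], [0, 0, 0, 0, 0, 0, 0], [0, 0, 0, 0, 0, 0, 0]]]'

```text
t: 40.85
tool_pos: [0.5129, -0.3192, 0.0733]
eef_rot: [3.141, -0.001, -0.319]
wrist_force: [-0.1, 0.0, -1.6]
finger_gap: 0.575
finger_force: 29.9
```

```bash
python3 go.py 483.5 -99.5 73; python3 - <<'E'
from h import *
for c in("top","scene"):
    shot(c)
    for d in models.pinpoint(c,"saucer")[:1]:print(c,round(d["p"],2),at(c,np.array(d["position"])*[640,480],0).round(4))
E
```

```text
t 40.85 pos [ 0.5129 -0.3192  0.0733] yaw -18.31 gap 0.575 F [-0.1  0.  -1.6]
turn z 0.0 shift [ -97.  -199.4    0.2] rows>= 5.8
top 0.83 [ 0.4866 -0.0951  0.    ]
scene 0.56 [ 0.4923 -0.0946  0.    ]
```

>>> step_arm --rows '[[[-6, -12.5, 0, 0, 0, 0, 0], [-12, -25, 0, 0, 0, 0, 0], [-12, -25, 0, 0, 0, 0, 0], [-12, -25, 0, 0, 0, 0, 0], [-12, -25, 0, 0, 0, 0, 0], [-12, -25, 0, 0, 0, 0, 0], [-12, -25, 0, 0, 0, 0, 0], [-12, -25, 0, 0, 0, 0, 0], [-6, -12.5, 0, 0, 0, 0, 0], [0, 0, 0, 0, 0, 0, 0]]]'

```text
t: 41.88
tool_pos: [0.4841, -0.097, 0.0726]
eef_rot: [-3.141, 0.001, -0.317]
wrist_force: [-0.2, -0.2, -1.0]
finger_gap: 0.583
finger_force: 29.9
```

```bash
python3 go.py 484.5 -98.5 23; python3 - <<'E'
from h import *
shot("wrist","pics/w13.png")
for n in("saucer","garlic"):
  for d in models.cut_out("wrist",n)[:1]:
    m=d["mask"].astype(np.uint8);x,y,w,h=cv2.boundingRect(m);print(n,d["p"],x,y,w,h,at("wrist",(x+w/2,y+h/2),.012 if n=="saucer" else .08))
E
```

```text
t 41.8833 pos [ 0.4841 -0.097   0.0726] yaw -18.15 gap 0.583 F [-0.2 -0.2 -1. ]
turn z 0.0 shift [ 0.9  1.3 49.6] rows>= 1.3
saucer 0.82 253 181 151 116 [ 0.49412751 -0.10651396  0.012     ]
garlic 0.97 263 249 122 121 [ 0.48771876 -0.10206551  0.08      ]
```

View pics/w13.png

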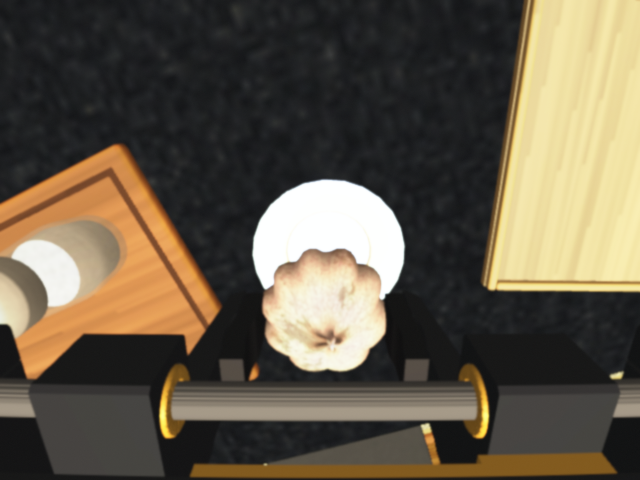

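The saucer is centred at about (328,253). The garlic is upright in the fingers at (324,310).

```bash
python3 - <<'E'
from h import *
s=state();I=R.from_euler('xyz',s["eef_rot"]).inv()
for n,uv,z in(("saucer",(328.5,253),.012),("garlic",(324,309),.082),("tip",(332,343),.106)):
    w=at("wrist",uv,z);print(n,w,I.apply(w-s["tool_pos"])*1000)
E
```

```text
saucer [ 0.48591603 -0.10429079  0.012     ] [ 2.22699234  3.59889015 60.83739007]
garlic [ 0.48901033 -0.10249114  0.082     ] [ 4.63619154  0.93709747 -9.16206738]
tip [ 0.48808182 -0.10513644  0.106     ] [  4.59970123   3.74693384 -33.16130198]
```

>>> step_arm --rows '[[[-2, 1.5, 10, 0, 0, 0, 0], [0, 0, 14, 0, 0, 0, 0], [0, 0, 12, 0, 0, 0, 0], [0, 0, 8, 0, 0, 0, 0], [0, 0, 3, 0, 0, 0, 0], [0, 0, 1.5, 0, 0, 0, 0], [0, 0, 0, 0, 0, 0, 0], [0, 0, 0, 0, 0, 0, 0]]]'

```text
t: 42.7
tool_pos: [0.4825, -0.1002, 0.0248]
eef_rot: [3.141, -0.001, -0.32]
wrist_force: [-0.4, -0.0, -0.4]
finger_gap: 0.581
finger_force: 29.9
```

>>> step_arm --rows '[[[0, 0, 1.2, 0, 0, 0, 0], [0, 0, 0, 0, 0, 0, 0], [0, 0, 0, 0, 0, 0, 0.65], [0, 0, 0, 0, 0, 0, 0.75], [0, 0, 0, 0, 0, 0, 0.9], [0, 0, 0, 0, 0, 0, 1], [0, 0, 0, 0, 0, 0, 1], [0, 0, -10, 0, 0, 0, 1], [0, 0, -30, 0, 0, 0, 1], [0, 0, -30, 0, 0, 0, 1]]]'

```text
t: 43.53
tool_pos: [0.4815, -0.0996, 0.094]
eef_rot: [-3.141, 0.002, -0.32]
wrist_force: [0.6, 0.0, 0.6]
finger_gap: 0.998
finger_force: 0.0
```

>>> step_arm --rows '[[[0, 0, -40, 0, 0, 0, 1], [0, 0, -40, 0, 0, 0, 1], [0, 0, -40, 0, 0, 0, 1], [0, 0, 0, 0, 0, 0, 1], [0, 0, 0, 0, 0, 0, 1]]]'

```text
t: 43.95
tool_pos: [0.4827, -0.1001, 0.2155]
eef_rot: [3.141, -0.005, -0.319]
wrist_force: [-0.0, 0.3, -0.3]
finger_gap: 1.0
finger_force: 0.0
```

```bash
python3 go.py 535 28 210 6; python3 - <<'E'
from h import *
for c in("wrist","top","scene"):
  im=shot(c)
  for n,z in(("saucer",.012),("garlic",.03)):
   for d in models.cut_out(c,n)[:1]:
    m=d["mask"].astype(np.uint8);x,y,w,h=cv2.boundingRect(m);print(c,n,round(d["p"],2),x,y,w,h,at(c,(x+w/2,y+h/2),z))
E
```

```text
t 43.95 pos [ 0.4827 -0.1001  0.2155] yaw -18.3 gap 1.0 F [-0.   0.3 -0.3]
turn z -24.3 shift [  65.4 -121.9    5.7] rows>= 3.6
wrist saucer 0.63 276 153 95 92 [ 0.48306872 -0.10069779  0.012     ]
wrist garlic 0.92 294 175 61 59 [ 0.48193039 -0.10125821  0.03      ]
top saucer 0.77 280 285 33 21 [ 0.45575741 -0.08636282  0.012     ]
top garlic 0.61 293 290 12 6 [ 0.45926788 -0.09167402  0.03      ]
scene saucer 0.7 247 257 46 20 [ 0.48232996 -0.11219269  0.012     ]
scene garlic 0.9 254 243 30 28 [ 0.48380265 -0.10542052  0.03      ]
```

The garlic sits within 2 mm of the saucer centre. Now I'll return the salt.

>>> step_arm --rows '[[[0, 0, 0, 0, 0, -6.08, 1], [0, 0, 0, 0, 0, -6.08, 1], [0, 0, 0, 0, 0, -6.07, 1], [0, 0, 0, 0, 0, -6.07, 1], [13.1, -24.4, 0, 0, 0, 0, 1], [13.1, -24.4, 0, 0, 0, 0, 1], [13.1, -24.4, 0, 0, 0, 0, 1], [13.1, -24.4, 0, 0, 0, 0, 1], [13.1, -24.4, 0, 0, 0, 0, 1], [0, 0, 0, 0, 0, 0, 1]]]'

```text
t: 45.23
tool_pos: [0.5353, 0.0318, 0.2127]
eef_rot: [-3.141, -0.0, 0.108]
wrist_force: [0.9, 0.9, -0.9]
finger_gap: 0.999
finger_force: 0.0
```

>>> step_arm --rows '[[[0, 0, 20, 0, 0, 0, 1], [0, 0, 35, 0, 0, 0, 1], [0, 0, 35, 0, 0, 0, 1], [0, 0, 20, 0, 0, 0, 1], [0, 0, 10, 0, 0, 0, 1], [0, 0, 0, 0, 0, 0, 1], [0, 0, 0, 0, 0, 0, 1]]]'

```text
t: 45.82
tool_pos: [0.535, 0.0279, 0.0939]
eef_rot: [3.141, -0.001, 0.104]
wrist_force: [0.4, -0.3, 1.0]
finger_gap: 1.003
finger_force: 0.0
```

```bash
python3 go.py 535.2 27.9 76.2 6; python3 - <<'E'
from h import *
shot("wrist")
for n in("salt_shaker","spice_jar"):
  for d in models.pinpoint("wrist",n)[:1]: print(n,round(d["p"],2),at("wrist",np.array(d["position"])*[640,480],.012))
E
```

```text
t 45.8167 pos [0.535  0.0279 0.0939] yaw 5.98 gap 1.003 F [ 0.4 -0.3  1. ]
turn z -0.02 shift [ 0.2  0.1 17.7] rows>= 0.5
salt_shaker 0.84 [0.53211164 0.03006208 0.012     ]
spice_jar 0.95 [0.52599387 0.11783416 0.012     ]
```

>>> step_arm --rows '[[[0, 0, 10, 0, 0, 0, 1], [0, 0, 6, 0, 0, 0, 1], [0, 0, 1, 0, 0, 0, 1], [0, 0, 0, 0, 0, 0, 0.7], [0, 0, 0, 0, 0, 0, 0], [0, 0, 0, 0, 0, 0, 0], [0, 0, 0, 0, 0, 0, 0], [0, 0, 0, 0, 0, 0, 0], [0, 0, 0, 0, 0, 0, 0], [0, 0, 0, 0, 0, 0, 0]]]'

```text
t: 46.8
tool_pos: [0.5346, 0.0282, 0.0762]
eef_rot: [3.142, -0.0, 0.105]
wrist_force: [0.2, 0.9, 0.2]
finger_gap: 0.49
finger_force: 0.0
```

>>> step_arm --rows '[[[0, 0, 0, 0, 0, 0, 0], [0, 0, -4, 0, 0, 0, 0], [0, 0, -12, 0, 0, 0, 0], [0, 0, -20, 0, 0, 0, 0], [0, 0, -20, 0, 0, 0, 0], [0, 0, -20, 0, 0, 0, 0], [0, 0, -7, 0, 0, 0, 0], [0, 0, 0, 0, 0, 0, 0], [0, 0, 0, 0, 0, 0, 0]]]'

```text
t: 47.55
tool_pos: [0.5343, 0.0283, 0.1585]
eef_rot: [-3.141, 0.001, 0.105]
wrist_force: [-0.9, 0.0, -0.6]
finger_gap: 0.364
finger_force: 30.0
```

```bash
python3 go.py 434.3 -317 159 6
```

```text
t 47.55 pos [0.5343 0.0283 0.1585] yaw 6.0 gap 0.364 F [-0.9  0.  -0.6]
turn z -0.0 shift [-135.5  333.    -0.5] rows>= 9.5
```

>>> step_arm --rows '[[[-5.6, 13.9, 0, 0, 0, 0, 0], [-11.3, 27.75, 0, 0, 0, 0, 0], [-11.3, 27.75, 0, 0, 0, 0, 0], [-11.3, 27.75, 0, 0, 0, 0, 0], [-11.3, 27.75, 0, 0, 0, 0, 0], [-11.3, 27.75, 0, 0, 0, 0, 0], [-11.3, 27.75, 0, 0, 0, 0, 0], [-11.3, 27.75, 0, 0, 0, 0, 0], [-11.3, 27.75, 0, 0, 0, 0, 0], [-11.3, 27.75, 0, 0, 0, 0, 0]]]'

```text
t: 48.38
tool_pos: [0.4542, -0.2461, 0.1576]
eef_rot: [-3.14, 0.002, 0.104]
wrist_force: [0.2, -0.4, -1.1]
finger_gap: 0.363
finger_force: 30.0
```

>>> step_arm --rows '[[[-11.3, 27.75, 0, 0, 0, 0, 0], [-11.3, 27.75, 0, 0, 0, 0, 0], [-5.6, 13.9, 0, 0, 0, 0, 0], [0, 0, 0, 0, 0, 0, 0], [0, 0, 20, 0, 0, 0, 0], [0, 0, 25, 0, 0, 0, 0], [0, 0, 20, 0, 0, 0, 0], [0, 0, 10, 0, 0, 0, 0], [0, 0, 5, 0, 0, 0, 0], [0, 0, 2, 0, 0, 0, 0]]]'

```text
t: 49.22
tool_pos: [0.4348, -0.3164, 0.0767]
eef_rot: [-3.141, 0.0, 0.105]
wrist_force: [-0.1, 0.3, -0.9]
finger_gap: 0.367
finger_force: 30.0
```

>>> step_arm --rows '[[[0, 0, 0, 0, 0, 0, 0], [0, 0, 0, 0, 0, 0, 0], [0, 0, 0, 0, 0, 0, 0]]]'

```text
t: 49.47
tool_pos: [0.4349, -0.3174, 0.078]
eef_rot: [3.14, -0.001, 0.105]
wrist_force: [-0.3, -1.0, -2.3]
finger_gap: 0.361
finger_force: 30.0
```

```bash
python3 go.py 434.3 -317 69 6
```

```text
t 49.4667 pos [ 0.4349 -0.3174  0.078 ] yaw 6.0 gap 0.361 F [-0.3 -1.  -2.3]
turn z -0.0 shift [-0.6 -0.4  9. ] rows>= 0.2
```

>>> step_arm --rows '[[[0, 0, 3, 0, 0, 0, 0], [0, 0, 2, 0, 0, 0, 0], [0, 0, 0, 0, 0, 0, 0], [0, 0, 0, 0, 0, 0, 0], [0, 0, 0, 0, 0, 0, 0]]]'

```text
t: 49.88
tool_pos: [0.4346, -0.3171, 0.0722]
eef_rot: [-3.142, -0.0, 0.105]
wrist_force: [0.6, 1.2, -0.1]
finger_gap: 0.36
finger_force: 30.0
```

>>> step_arm --rows '[[[0, 0, 1, 0, 0, 0, 0], [0, 0, 1, 0, 0, 0, 0], [0, 0, 0, 0, 0, 0, 0], [0, 0, 0, 0, 0, 0, 0], [0, 0, 0, 0, 0, 0, 0]]]'

```text
t: 50.3
tool_pos: [0.4346, -0.3172, 0.0702]
eef_rot: [3.141, -0.0, 0.105]
wrist_force: [0.5, -0.4, 2.2]
finger_gap: 0.362
finger_force: 30.0
```

Force +2.2 N means it is on the floor. I'll release, rise, and go to the jar.

>>> step_arm --rows '[[[0, 0, 0, 0, 0, 0, 0.45], [0, 0, 0, 0, 0, 0, 0.6], [0, 0, 0, 0, 0, 0, 0.8], [0, 0, 0, 0, 0, 0, 1], [0, 0, 0, 0, 0, 0, 1], [0, 0, 0, 0, 0, 0, 1], [0, 0, -10, 0, 0, 0, 1], [0, 0, -30, 0, 0, 0, 1], [0, 0, -40, 0, 0, 0, 1], [0, 0, -40, 0, 0, 0, 1]]]'

```text
t: 51.13
tool_pos: [0.4342, -0.3167, 0.192]
eef_rot: [-3.141, 0.001, 0.105]
wrist_force: [0.4, -0.2, 1.1]
finger_gap: 0.996
finger_force: 0.0
```

>>> step_arm --rows '[[[0, 0, -30, 0, 0, 0, 1], [0, 0, 0, 0, 0, 0, 1], [0, 0, 0, 0, 0, 0, 1]]]'

```text
t: 51.38
tool_pos: [0.4348, -0.3174, 0.2219]
eef_rot: [3.139, -0.002, 0.105]
wrist_force: [-0.3, 0.0, -0.2]
finger_gap: 0.997
finger_force: 0.0
```

```bash
python3 go.py 526 118.1 220 6; python3 - <<'E'
from h import *
for c in("wrist","scene"):
  shot(c)
  for d in models.pinpoint(c,"salt_shaker")[:1]: print(round(d["p"],2),at(c,np.array(d["position"])*[640,480],.005))
E
```

```text
t 51.3833 pos [ 0.4348 -0.3174  0.2219] yaw 6.0 gap 0.997 F [-0.3  0.  -0.2]
turn z -0.0 shift [ 136.2 -423.6    1. ] rows>= 11.7
0.86 [ 0.43242894 -0.31226732  0.005     ]
0.9 [ 0.43834971 -0.31294509  0.005     ]
```

>>> step_arm --rows '[[[10.4, -32.6, 0, 0, 0, 0, 1], [10.5, -32.6, 0, 0, 0, 0, 1], [10.5, -32.6, 0, 0, 0, 0, 1], [10.5, -32.6, 0, 0, 0, 0, 1], [10.5, -32.6, 0, 0, 0, 0, 1], [10.5, -32.6, 0, 0, 0, 0, 1], [10.5, -32.6, 0, 0, 0, 0, 1], [10.5, -32.6, 0, 0, 0, 0, 1], [10.5, -32.6, 0, 0, 0, 0, 1], [10.5, -32.6, 0, 0, 0, 0, 1]]]'

```text
t: 52.42
tool_pos: [0.5045, 0.0198, 0.2191]
eef_rot: [-3.141, 0.002, 0.105]
wrist_force: [0.5, -0.2, 0.3]
finger_gap: 0.999
finger_force: 0.0
```

>>> step_arm --rows '[[[10.5, -32.6, 0, 0, 0, 0, 1], [10.5, -32.6, 0, 0, 0, 0, 1], [10.5, -32.4, 0, 0, 0, 0, 1], [0, 0, 0, 0, 0, 0, 1], [0, 0, 0, 0, 0, 0, 1], [0, 0, 20, 0, 0, 0, 1], [0, 0, 30, 0, 0, 0, 1], [0, 0, 30, 0, 0, 0, 1], [0, 0, 25, 0, 0, 0, 1], [0, 0, 10, 0, 0, 0, 1]]]'

```text
t: 53.25
tool_pos: [0.5241, 0.1171, 0.1015]
eef_rot: [-3.141, 0.006, 0.103]
wrist_force: [-0.3, -0.8, -1.1]
finger_gap: 0.997
finger_force: 0.0
```

>>> step_arm --rows '[[[0, 0, 5, 0, 0, 0, 1], [0, 0, 0, 0, 0, 0, 1], [0, 0, 0, 0, 0, 0, 1], [0, 0, 0, 0, 0, 0, 0.7], [0, 0, 0, 0, 0, 0, 0], [0, 0, 0, 0, 0, 0, 0], [0, 0, 0, 0, 0, 0, 0], [0, 0, 0, 0, 0, 0, 0], [0, 0, 0, 0, 0, 0, 0], [0, 0, 0, 0, 0, 0, 0]]]'

```text
t: 54.08
tool_pos: [0.526, 0.1184, 0.1002]
eef_rot: [3.142, -0.0, 0.105]
wrist_force: [0.3, 0.3, 0.3]
finger_gap: 0.497
finger_force: 0.1
```

>>> step_arm --rows '[[[0, 0, 0, 0, 0, 0, 0], [0, 0, 0, 0, 0, 0, 0]]]'

```text
t: 54.25
tool_pos: [0.526, 0.1184, 0.1001]
eef_rot: [3.142, -0.0, 0.105]
wrist_force: [0.2, -0.1, 0.6]
finger_gap: 0.483
finger_force: 30.0
```

>>> step_arm --rows '[[[0, 0, -5, 0, 0, 0, 0], [0, 0, -15, 0, 0, 0, 0], [0, 0, -20, 0, 0, 0, 0], [0, 0, -20, 0, 0, 0, 0], [0, 0, -13, 0, 0, 0, 0], [0, 0, 0, 0, 0, 0, 0], [0, 0, 0, 0, 0, 0, 0]]]'

```text
t: 54.83
tool_pos: [0.526, 0.1184, 0.1732]
eef_rot: [3.142, -0.001, 0.105]
wrist_force: [0.1, -1.4, -1.8]
finger_gap: 0.484
finger_force: 30.0
```

```bash
python3 go.py 530.9 -267.6 173 6
```

```text
t 54.8333 pos [0.526  0.1184 0.1732] yaw 6.0 gap 0.484 F [ 0.1 -1.4 -1.8]
turn z -0.0 shift [-3.550e+01  3.844e+02  2.000e-01] rows>= 10.2
```

>>> step_arm --rows '[[[-1, 10, 0, 0, 0, 0, 0], [-1.2, 20, 0, 0, 0, 0, 0], [-2.6, 27, 0, 0, 0, 0, 0], [-2.6, 27, 0, 0, 0, 0, 0], [-2.6, 27, 0, 0, 0, 0, 0], [-2.6, 27, 0, 0, 0, 0, 0], [-2.6, 27, 0, 0, 0, 0, 0], [-2.6, 27, 0, 0, 0, 0, 0], [-2.6, 27, 0, 0, 0, 0, 0], [-2.6, 27, 0, 0, 0, 0, 0]]]'

```text
t: 55.67
tool_pos: [0.5279, -0.1305, 0.1719]
eef_rot: [-3.14, 0.002, 0.104]
wrist_force: [0.2, 0.3, -0.5]
finger_gap: 0.483
finger_force: 30.0
```

>>> step_arm --rows '[[[-2.6, 27, 0, 0, 0, 0, 0], [-2.6, 27, 0, 0, 0, 0, 0], [-2.6, 27, 0, 0, 0, 0, 0], [-2.6, 27.4, 0, 0, 0, 0, 0], [-1.2, 20, 0, 0, 0, 0, 0], [-1, 10, 0, 0, 0, 0, 0], [0, 0, 0, 0, 0, 0, 0], [0, 0, 20, 0, 0, 0, 0], [0, 0, 25, 0, 0, 0, 0], [0, 0, 20, 0, 0, 0, 0]]]'

```text
t: 56.5
tool_pos: [0.5302, -0.2661, 0.1064]
eef_rot: [-3.14, 0.001, 0.106]
wrist_force: [0.4, -0.1, -0.4]
finger_gap: 0.483
finger_force: 30.0
```

>>> step_arm --rows '[[[0, 0, 8, 0, 0, 0, 0], [0, 0, 4, 0, 0, 0, 0], [0, 0, 1.5, 0, 0, 0, 0], [0, 0, 0, 0, 0, 0, 0], [0, 0, 0, 0, 0, 0, 0], [0, 0, 0, 0, 0, 0, 0]]]'

```text
t: 57.0
tool_pos: [0.5311, -0.2678, 0.0956]
eef_rot: [3.14, -0.001, 0.105]
wrist_force: [0.2, 0.7, -0.7]
finger_gap: 0.482
finger_force: 30.0
```

```bash
python3 go.py 530.9 -267.6 93.2 6
```

```text
t 57.0 pos [ 0.5311 -0.2678  0.0956] yaw 6.0 gap 0.482 F [ 0.2  0.7 -0.7]
turn z -0.0 shift [-0.2 -0.2  2.4] rows>= 0.1
```

>>> step_arm --rows '[[[0, 0, 1.2, 0, 0, 0, 0], [0, 0, 1, 0, 0, 0, 0], [0, 0, 0, 0, 0, 0, 0], [0, 0, 0, 0, 0, 0, 0], [0, 0, 0, 0, 0, 0, 0.55], [0, 0, 0, 0, 0, 0, 0.7], [0, 0, 0, 0, 0, 0, 0.85], [0, 0, 0, 0, 0, 0, 1], [0, 0, 0, 0, 0, 0, 1], [0, 0, -10, 0, 0, 0, 1]]]'

```text
t: 57.83
tool_pos: [0.5299, -0.267, 0.101]
eef_rot: [-3.139, 0.003, 0.105]
wrist_force: [0.9, -0.2, -0.4]
finger_gap: 0.907
finger_force: 0.0
```

>>> step_arm --rows '[[[0, 0, -30, 0, 0, 0, 1], [0, 0, -40, 0, 0, 0, 1], [0, 0, -40, 0, 0, 0, 1], [0, 0, 0, 0, 0, 0, 1], [0, 0, 0, 0, 0, 0, 1]]]'

```text
t: 58.25
tool_pos: [0.5313, -0.268, 0.2151]
eef_rot: [3.138, -0.004, 0.105]
wrist_force: [-0.0, -1.1, -0.8]
finger_gap: 0.998
finger_force: 0.0
```

```bash
python3 go.py 436.5 63.9 215 6; python3 - <<'E'
from h import *
for c in("wrist","scene"):
  shot(c)
  for n in("spice_jar","pepper_mill"):
    for d in models.pinpoint(c,n)[:1]: print(n,round(d["p"],2),at(c,np.array(d["position"])*[640,480],.005))
E
```

```text
t 58.25 pos [ 0.5313 -0.268   0.2151] yaw 6.0 gap 0.998 F [-0.  -1.1 -0.8]
turn z 0.0 shift [ -59.6 -340.    -1.3] rows>= 9.1
spice_jar 0.55 [ 0.53889353 -0.26175499  0.005     ]
pepper_mill 0.63 [0.43929605 0.07015031 0.005     ]
```

>>> step_arm --rows '[[[-5.4, -30.9, 0, 0, 0, 0, 1], [-5.4, -30.9, 0, 0, 0, 0, 1], [-5.4, -30.9, 0, 0, 0, 0, 1], [-5.4, -30.9, 0, 0, 0, 0, 1], [-5.4, -30.9, 0, 0, 0, 0, 1], [-5.4, -30.9, 0, 0, 0, 0, 1], [-5.4, -30.9, 0, 0, 0, 0, 1], [-5.4, -30.9, 0, 0, 0, 0, 1], [-5.4, -30.9, 0, 0, 0, 0, 1], [-5.4, -30.9, 0, 0, 0, 0, 1]]]'

```text
t: 59.38
tool_pos: [0.4439, 0.0354, 0.212]
eef_rot: [-3.141, 0.001, 0.104]
wrist_force: [0.9, 0.7, -0.3]
finger_gap: 0.999
finger_force: 0.0
```

>>> step_arm --rows '[[[-5.6, -31, 0, 0, 0, 0, 1], [0, 0, 0, 0, 0, 0, 1], [0, 0, 0, 0, 0, 0, 1], [0, 0, 0, 0, 0, 0, 1]]]'

```text
t: 59.72
tool_pos: [0.4361, 0.0639, 0.2122]
eef_rot: [3.141, 0.0, 0.105]
wrist_force: [-0.2, -0.9, -0.4]
finger_gap: 1.0
finger_force: 0.0
```

```bash
python3 go.py 436.5 63.9 124.5 6; python3 - <<'E'
from h import *
shot("wrist")
for d in models.pinpoint("wrist","pepper_mill")[:1]: print(round(d["p"],2),at("wrist",np.array(d["position"])*[640,480],.012))
m=models.cut_out("wrist","pepper_mill")[0]["mask"].astype(np.uint8);x,y,w,h=cv2.boundingRect(m);print("mask",x,y,w,h)
E
```

```text
t 59.7167 pos [0.4361 0.0639 0.2122] yaw 6.0 gap 1.0 F [-0.2 -0.9 -0.4]
turn z -0.0 shift [ 0.4  0.  87.7] rows>= 2.3
0.71 [0.43471703 0.06163331 0.012     ]
mask 281 171 79 113
```

>>> step_arm --rows '[[[0, 0, 15, 0, 0, 0, 1], [0, 0, 25, 0, 0, 0, 1], [0, 0, 25, 0, 0, 0, 1], [0, 0, 15, 0, 0, 0, 1], [0, 0, 7.5, 0, 0, 0, 1], [0, 0, 0, 0, 0, 0, 1], [0, 0, 0, 0, 0, 0, 1], [0, 0, 0, 0, 0, 0, 0.7], [0, 0, 0, 0, 0, 0, 0], [0, 0, 0, 0, 0, 0, 0]]]'

```text
t: 60.7
tool_pos: [0.4363, 0.0642, 0.1256]
eef_rot: [3.141, -0.001, 0.105]
wrist_force: [-0.4, -0.1, -0.1]
finger_gap: 0.796
finger_force: 0.0
```

>>> step_arm --rows '[[[0, 0, 0, 0, 0, 0, 0], [0, 0, 0, 0, 0, 0, 0], [0, 0, 0, 0, 0, 0, 0], [0, 0, 0, 0, 0, 0, 0], [0, 0, 0, 0, 0, 0, 0], [0, 0, 0, 0, 0, 0, 0]]]'

```text
t: 61.2
tool_pos: [0.436, 0.0644, 0.125]
eef_rot: [-3.141, -0.0, 0.105]
wrist_force: [-0.2, 1.6, 1.8]
finger_gap: 0.535
finger_force: 30.0
```

>>> step_arm --rows '[[[0, 0, -3, 0, 0, 0, 0], [0, 0, -8, 0, 0, 0, 0], [0, 0, -12, 0, 0, 0, 0], [0, 0, -15, 0, 0, 0, 0], [0, 0, -15, 0, 0, 0, 0], [0, 0, -12, 0, 0, 0, 0], [0, 0, -5, 0, 0, 0, 0], [0, 0, 0, 0, 0, 0, 0], [0, 0, 0, 0, 0, 0, 0]]]'

```text
t: 61.95
tool_pos: [0.4357, 0.0643, 0.1947]
eef_rot: [-3.142, 0.0, 0.105]
wrist_force: [-0.4, 0.6, -2.7]
finger_gap: 0.533
finger_force: 30.0
```

```bash
python3 go.py 458.5 -242.5 195 6
```

```text
t 61.95 pos [0.4357 0.0643 0.1947] yaw 5.99 gap 0.533 F [-0.4  0.6 -2.7]
turn z -0.01 shift [ -9.4 307.5  -0.4] rows>= 8.1
```

>>> step_arm --rows '[[[-0.3, 10, 0, 0, 0, 0, 0], [-0.6, 18, 0, 0, 0, 0, 0], [-0.8, 25, 0, 0, 0, 0, 0], [-0.8, 25, 0, 0, 0, 0, 0], [-0.8, 25, 0, 0, 0, 0, 0], [-0.8, 25, 0, 0, 0, 0, 0], [-0.8, 25, 0, 0, 0, 0, 0], [-0.8, 25, 0, 0, 0, 0, 0], [-0.8, 25, 0, 0, 0, 0, 0], [-0.8, 25, 0, 0, 0, 0, 0]]]'

```text
t: 62.78
tool_pos: [0.4519, -0.165, 0.1941]
eef_rot: [-3.141, 0.001, 0.104]
wrist_force: [0.9, 0.3, -2.0]
finger_gap: 0.536
finger_force: 30.0
```

>>> step_arm --rows '[[[-0.8, 25, 0, 0, 0, 0, 0], [-0.8, 25, 0, 0, 0, 0, 0], [-0.5, 19.5, 0, 0, 0, 0, 0], [-0.3, 10, 0, 0, 0, 0, 0], [0, 0, 0, 0, 0, 0, 0], [0, 0, 0, 0, 0, 0, 0], [0, 0, 0, 0, 0, 0, 0]]]'

```text
t: 63.37
tool_pos: [0.4582, -0.2415, 0.1947]
eef_rot: [-3.141, 0.0, 0.105]
wrist_force: [0.2, 0.6, -1.9]
finger_gap: 0.535
finger_force: 30.0
```

```bash
python3 go.py 458.5 -242.5 119.5 6
```

```text
t 63.3667 pos [ 0.4582 -0.2415  0.1947] yaw 6.04 gap 0.535 F [ 0.2  0.6 -1.9]
turn z 0.04 shift [ 0.2  1.  75.2] rows>= 2.0
```

>>> step_arm --rows '[[[0, 1, 15, 0, 0, 0, 0], [0, 0, 22, 0, 0, 0, 0], [0, 0, 20, 0, 0, 0, 0], [0, 0, 11, 0, 0, 0, 0], [0, 0, 5, 0, 0, 0, 0], [0, 0, 2, 0, 0, 0, 0], [0, 0, 0, 0, 0, 0, 0], [0, 0, 0, 0, 0, 0, 0], [0, 0, 0, 0, 0, 0, 0]]]'

```text
t: 64.12
tool_pos: [0.4589, -0.2436, 0.1208]
eef_rot: [3.14, -0.001, 0.105]
wrist_force: [0.4, 0.1, -1.4]
finger_gap: 0.531
finger_force: 30.0
```

>>> step_arm --rows '[[[0, 0, 1, 0, 0, 0, 0], [0, 0, 0.5, 0, 0, 0, 0], [0, 0, 0, 0, 0, 0, 0], [0, 0, 0, 0, 0, 0, 0]]]'

```text
t: 64.45
tool_pos: [0.4585, -0.2436, 0.1185]
eef_rot: [3.142, -0.0, 0.105]
wrist_force: [0.0, -0.3, -1.2]
finger_gap: 0.535
finger_force: 30.0
```

>>> step_arm --rows '[[[0, 0, 0.8, 0, 0, 0, 0], [0, 0, 0, 0, 0, 0, 0], [0, 0, 0, 0, 0, 0, 0.6], [0, 0, 0, 0, 0, 0, 0.7], [0, 0, 0, 0, 0, 0, 0.85], [0, 0, 0, 0, 0, 0, 1], [0, 0, 0, 0, 0, 0, 1], [0, 0, -10, 0, 0, 0, 1], [0, 0, -30, 0, 0, 0, 1], [0, 0, -30, 0, 0, 0, 1]]]'

```text
t: 65.28
tool_pos: [0.458, -0.2432, 0.1885]
eef_rot: [-3.14, 0.002, 0.105]
wrist_force: [0.0, 0.6, 0.6]
finger_gap: 0.995
finger_force: 0.0
```

>>> step_arm --rows '[[[0, 0, -30, 0, 0, 0, 1], [0, -30, -20, 0, 0, 0, 1], [0, -40, 0, 0, 0, 0, 1], [0, -40, 0, 0, 0, 0, 1], [0, -40, 0, 0, 0, 0, 1], [0, -40, 0, 0, 0, 0, 1], [0, -40, 0, 0, 0, 0, 1], [0, 0, 0, 0, 0, 0, 1], [0, 0, 0, 0, 0, 0, 1]]]'

```text
t: 66.03
tool_pos: [0.4344, -0.0133, 0.2385]
eef_rot: [3.141, -0.001, 0.108]
wrist_force: [0.4, -0.7, -0.0]
finger_gap: 0.999
finger_force: 0.0
```

```bash
python3 go.py 458.5 0 240; python3 - <<'E'
from h import *
for c in("top","scene"):
  im=shot(c)
  for n in("pepper_mill","salt_shaker","spice_jar","garlic","saucer"):
    for d in models.pinpoint(c,n)[:1]: print(c,n,round(d["p"],2),at(c,np.array(d["position"])*[640,480],Z[n]).round(4))
b=im[190:370,200:440];cv2.imwrite("pics/end.png",cv2.resize(b,None,fx=3.3,fy=3.3)[...,::-1])
E
```

```text
t 66.0333 pos [ 0.4344 -0.0133  0.2385] yaw 6.19 gap 0.999 F [ 0.4 -0.7 -0. ]
turn z 0.0 shift [ 25.4 -10.7  -1.4] rows>= 0.7
top pepper_mill 0.85 [ 0.4558 -0.2431  0.005 ]
top salt_shaker 0.56 [ 0.432  -0.3155  0.005 ]
top spice_jar 0.63 [ 0.529  -0.2672  0.005 ]
top garlic 0.59 [ 0.4824 -0.0979  0.005 ]
top saucer 0.95 [ 0.484  -0.0994  0.    ]
scene pepper_mill 0.6 [ 0.4585 -0.2565  0.005 ]
scene salt_shaker 0.96 [ 0.4348 -0.3195  0.005 ]
scene spice_jar 0.97 [ 0.5362 -0.2637  0.005 ]
scene garlic 0.66 [ 0.4929 -0.0873  0.005 ]
scene saucer 0.69 [ 0.4881 -0.0911  0.    ]
```

View pics/end.png

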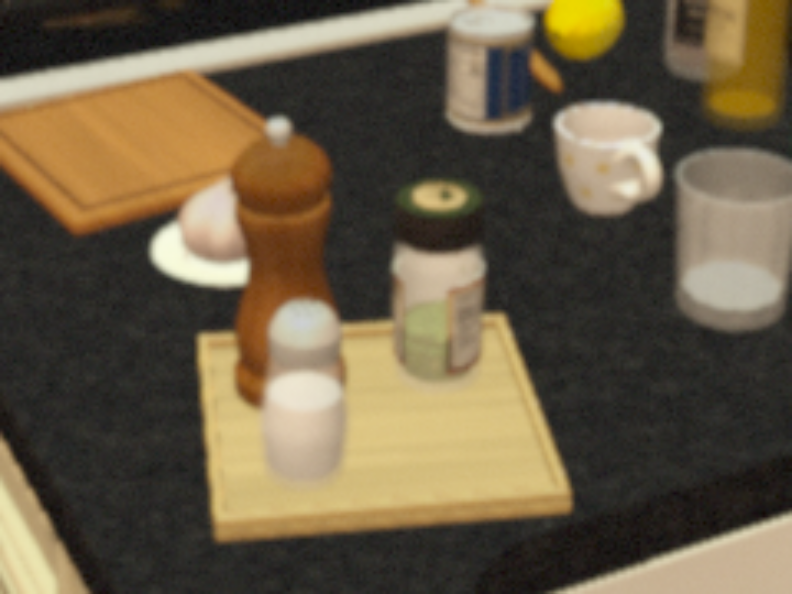

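The mill (285,270), jar (438,285) and salt (305,390) stand upright on their spots. The garlic is in the saucer at (215,220) and the arm is clear, so I'll hand in.

```bash
python3 -c "
from cell import env
print(env.job_done())"
```

```text
the job is handed in; nothing more can be done
None
```

I handed the job in at 66 s of simulated time: the garlic is in the middle of the saucer and the mill, salt and jar are back upright on the tray within a few mm of their starting spots by my measurements; hand-in gave no pass or fail result.

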